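# Put the mixed bottles and sample jars back into their holders

### The job

Sort the reagent bottles and sample jars left about the bench back into their two grey holder blocks: each bottle in a hole of the three-hole bottle holder, each small jar in a small hole and each large jar in a large hole of the four-hole jar holder. One small jar has been put into the bottle holder by mistake and must go to its proper hole too. In the end all seven stand upright on the bottom of a hole of their own size; do not tip anything over on the way and leave the bottle and the large jar that already stand right in their holes.

Things in the scene. Friction and masses are not known exactly. Their poses are not given: they have to be found in the camera images.
- bottle_a: A plastic reagent bottle, 61 mm in diameter and 145 mm tall with a ribbed screw cap 46 mm in diameter over its top 22 mm (solid, closed, about 0.2 kg). Origin at the centre of its underside, z up along its axis. It starts loose on the bench and belongs in any free hole of bottle_holder.
- bottle_b: A plastic reagent bottle, 61 mm in diameter and 145 mm tall with a ribbed screw cap 46 mm in diameter over its top 22 mm (solid, closed, about 0.2 kg). Origin at the centre of its underside, z up along its axis. It starts loose on the bench and belongs in any free hole of bottle_holder.
- bottle_kept: A plastic reagent bottle, 61 mm in diameter and 145 mm tall with a ribbed screw cap 46 mm in diameter over its top 22 mm (solid, closed, about 0.2 kg). Origin at the centre of its underside, z up along its axis. It already stands in the hole of bottle_holder at y = -88 mm, where it belongs, and stays there.
- small_jar_a: A small white sample jar, body 42 mm in diameter, 54 mm tall, with a screw cap 44 mm in diameter over its top 14 mm (closed, about 0.07 kg). Origin at the centre of its underside, z up along its axis. White cap. At the start it stands wrongly in the hole of bottle_holder at y = +88 mm; it belongs in a small hole of jar_holder.
- small_jar_b: A small white sample jar, body 42 mm in diameter, 54 mm tall, with a screw cap 44 mm in diameter over its top 14 mm (closed, about 0.07 kg). Origin at the centre of its underside, z up along its axis. Blue cap. It starts loose on the bench and belongs in a small hole of jar_holder.
- large_jar: A large white sample jar with a black screw cap: body 50 mm in diameter, 66 mm tall, cap 52 mm in diameter over its top 14 mm (closed, about 0.1 kg). Origin at the centre of its underside, z up along its axis. It starts loose on the bench and belongs in the free large hole of jar_holder.
- large_jar_kept: A large white sample jar with a black screw cap: body 50 mm in diameter, 66 mm tall, cap 52 mm in diameter over its top 14 mm (closed, about 0.1 kg). Origin at the centre of its underside, z up along its axis. It already stands in the large hole of jar_holder at (38, 44) mm, where it belongs, and stays there.
- bottle_holder: The bottle holder: a grey plastic block, 96 x 272 x 31 mm (x, y, z), fixed, with three round holes of 74 mm diameter in a row, centred at (0, -88), (0, 0) and (0, 88) mm in its frame. Origin at the centre of its underside, z up. The floor of each hole is 8 mm above the origin (23 mm deep); the mouths are bevelled by 4 mm.
- jar_holder: The jar holder: a grey plastic block, 170 x 184 x 28 mm (x, y, z), fixed, with two small holes of 48 mm diameter centred at (-40, -44) and (-40, 44) mm and two large ones of 64 mm diameter at (38, -44) and (38, 44) mm in its frame. Origin at the centre of its underside. Hole floors are 8 mm above the origin (20 mm deep); mouths bevelled by 4 mm. A large jar does not fit a small hole.
- boom_arm: A bystander and obstacle, fixed: a black jointed boom stand behind the right part of the work. Axes along the world's; its round base (142 mm across, 45 mm high) is centred 33 mm to -y of the origin, underside at z = 0; above it its thin arm stands in a plane, x -20 to 20 mm, y -155 to 155 mm, up to 380 mm high. Keep the arm and what it carries on the robot's side of it.

How it is judged (in metres and radians):
At the end, for the whole second after the job is handed in: All bottles in holes of the bottle holder, small jars in small and large jars in large holes of the jar holder: within 10 mm (small jars 8 mm) of a hole's centre along each holder axis, underside at most 3 mm above the hole's floor, upright within 0.1 rad, at rest, released (x of bottle_a in the frame of bottle_holder between -0.01 and 0.01 m and (y of bottle_a in the frame of bottle_holder between -0.098 and -0.078 m or y of bottle_a in the frame of bottle_holder between -0.01 and 0.01 m or y of bottle_a in the frame of bottle_holder between 0.078 and 0.098 m) and z of each of bottle_a, bottle_b, bottle_kept in the frame of bottle_holder below 0.011 m and angle between each of bottle_a, bottle_b, bottle_kept, small_jar_a, small_jar_b, large_jar, large_jar_kept's own z axis and vertical below 0.1 rad and linear speed of each of bottle_a, bottle_b, bottle_kept, small_jar_a, small_jar_b, large_jar, large_jar_kept below 0.02 m/s and x of bottle_b in the frame of bottle_holder between -0.01 and 0.01 m and (y of bottle_b in the frame of bottle_holder between -0.098 and -0.078 m or y of bottle_b in the frame of bottle_holder between -0.01 and 0.01 m or y of bottle_b in the frame of bottle_holder between 0.078 and 0.098 m) and x of bottle_kept in the frame of bottle_holder between -0.01 and 0.01 m and (y of bottle_kept in the frame of bottle_holder between -0.098 and -0.078 m or y of bottle_kept in the frame of bottle_holder between -0.01 and 0.01 m or y of bottle_kept in the frame of bottle_holder between 0.078 and 0.098 m) and x of small_jar_a in the frame of jar_holder between -0.048 and -0.032 m and (y of small_jar_a in the frame of jar_holder between -0.052 and -0.036 m or y of small_jar_a in the frame of jar_holder between 0.036 and 0.052 m) and z of each of small_jar_a, small_jar_b, large_jar, large_jar_kept in the frame of jar_holder below 0.011 m and x of small_jar_b in the frame of jar_holder between -0.048 and -0.032 m and (y of small_jar_b in the frame of jar_holder between -0.052 and -0.036 m or y of small_jar_b in the frame of jar_holder between 0.036 and 0.052 m) and x of large_jar in the frame of jar_holder between 0.028 and 0.048 m and (y of large_jar in the frame of jar_holder between -0.054 and -0.034 m or y of large_jar in the frame of jar_holder between 0.034 and 0.054 m) and x of large_jar_kept in the frame of jar_holder between 0.028 and 0.048 m and (y of large_jar_kept in the frame of jar_holder between -0.054 and -0.034 m or y of large_jar_kept in the frame of jar_holder between 0.034 and 0.054 m)); the robot touches nothing.
It fails at once if a bottle or jar is tipped over (leans more than 0.6 rad) (angle between any of bottle_a, bottle_b, bottle_kept, small_jar_a, small_jar_b, large_jar, large_jar_kept's own z axis and vertical above 0.6 rad).
It fails at once if the bottle or the large jar that already stood right is taken out of its hole or displaced by more than 20 mm (distance of any of bottle_kept, large_jar_kept from where it was at the start of the episode above 0.02 m).
It also fails if it takes over 125 s, if anything falls off the work surface, if the arm or the gripper's body presses on something with over 40 N, if the wrist force passes 120 N, or if a joint passes its speed limit or range.

### The arm

A 6-joint arm with a two-finger parallel gripper is mounted at the origin on a cart in front of the work surface, level with it; the furniture and walls round the work are solid. World frame = base frame: x ahead of the robot, y to its left, z up, the work surface at z = 0. Lengths are in m, angles in degrees, forces in N, time in s.
With the tool pointing down it reaches from about 0.35 to 0.875 m from the base axis. Payload 4.2 kg.
Tool frame: the origin (TCP) lies midway between the tips of the shut fingers; the grasp point (between the pads) lies 19 mm behind it; z points along the fingers, y is the line along which they close (so a half turn about z gives the same grasp; the last joint's range is limited). The gripper opens to 87 mm and grips with 3 to 60 N. Pads are 19 mm wide; open, the fingers measure 117 mm over their backs; the gripper's body (75 mm by 190 mm) begins 51 mm behind the grasp point.
Start: joints at [-61.501, 22.042, 0.453, 0, -68.411, -14.817], TCP at [0.148, -0.607, 0.223] pointing down, gripper open.
Joint ranges: [-179.83, 179.83], [-69.29, 118.12], [-61.27, 80.66], [-181.25, 117.63], [-171.15, -9.14], [-177.46, 177.46]. Speed limits (degrees/s): [159.86, 159.86, 180, 180, 180, 180].

### API

Orientations are given as a 3x3 rotation matrix whose columns are the frame's x, y, z axes.
In Python, from station import * gives the robot as it stands. The module is installed in compiled form; this text tells all that it offers.
- The arm moves only by the tool servo_tool, never from a script. Its argument "deltas" is a list of rows, each an object of numbers: "tx", "ty", "tz": the shift along the tool's x, y, z in mm; "ax", "ay", "az": the turn, a rotation vector about the tool's x, y, z in rad; "claw": the finger opening in mm, from 0 to 87. In form: [{"tx": .., "ty": .., "tz": .., "ax": .., "ay": .., "az": .., "claw": ..}, ...]. A call has 1 to 12 rows; each row is the pose to reach, as a shift and turn from the pose commanded when the call began, along the tool's axes at that moment; what a row does not reach only later rows make up. A row lasts 1/12 s, in which the tool goes at most 41.7 mm and 7.16 degrees, less where a joint would pass 70% of its speed; a pose out of reach is approached as far as the arm can. A call with a gripper value outside its range is refused whole. The fingers move at their own pace and stop on an object; the grip force is fixed at half the most. Time passes only in rows, so rows that repeat a pose let the fingers close. It gives the time, the measured TCP pose, the force, the opening and the grip force at its end, in the units of the state.
- sense(): the state, without advancing time (a new reading comes with each control period).
- capture(name): name is "side" or "top" or "wrist"; returns the picture (480x640x3 uint8, blue, green, red); there is no depth.
- calibration(name): a dict with "fx", "fy", "cx", "cy" (pixels), "cam_to_world" (4x4, takes a point from camera to world coordinates); the wrist camera has in their place "hand_eye" (4x4, takes a point from camera to tool coordinates, whose origin is the TCP and whose axes are the flange's). Camera axes: x right, y down, z forward; pixel columns grow to the right and rows downward; lengths in m; the calibration is good to about 2 mm. A picture is of the moment at which its call begins: read the wrist's pose just before it. calibration takes no time and is no camera call.
- finish_job(): hands the job in; it is judged then, once.
Trained networks look in the newest picture that a camera, given by its name, has taken for a name from the list of things; names that differ only in an ending like _2 or _b are one class to them, and where a whole thing is asked for, a point or a joint stands for the part that bears it (a point fixed in the world has none). Each returns a list of dicts, best first, with "confidence" (0 to 1); they miss things now and then, are a little off and sometimes report something else, mostly with a low value. They report only what shows in the picture. A call takes as long as a camera call.
- recognise(label, camera): "xyz" ([x, y, z] in m, in the coordinates of the camera as it stood for that picture, good to about 4 mm: the middle of the surface that is visible of it).
- trace(label, camera): "mask" (480x640 bool, what is visible of it).
The state is a dict: "time_s": time; "joints": joint angles; "joint_velocities": joint speeds; "effort": joint torques, N m; "tcp_pos": TCP position; "ee_rot": TCP orientation; "wrist_force": force on the tool from outside, world axes, zero at the start; "moment": the same for the moment, N m; "gripper_width": opening from 0.0 (shut) to 1.0 (fully open); "gripper_force": force on a finger pad.
Only numpy, scipy, OpenCV 4.12 (cv2) and the standard library are available. Lean on these libraries where they do the work, as an engineer would, in place of code of your own. Each camera call takes 0.05 s, during which the arm holds its last target. There are 200 camera calls.

## Working session

There is one attempt and no reset: what is moved stays moved. The work goes in short steps, Python scripts to look and compute and a tool call to move; the robot and the scene stay as the last step left them, time stands still between calls to the robot, and variables do not carry over. Pictures are saved under pics/ and viewed, at most 14 in all, crops included, and the job is handed in when it is done.

Besides the shell and the picture viewer there is one more tool, called after "Call:" as name([rows], argument=value, ...), one row to a line, values as JSON. servo_tool: Moves the arm, as the interface text tells. Its arguments: {"type":"object","properties":{"deltas":{"type":"array","items":{"type":"object","properties":{"tx":{"type":"number"},"ty":{"type":"number"},"tz":{"type":"number"},"ax":{"type":"number"},"ay":{"type":"number"},"az":{"type":"number"},"claw":{"type":"number"}}}}},"required":["deltas"]}

```bash
mkdir -p pics; cat > h.py <<'E'
from station import *
import numpy as np, cv2
def w(cam, p):
    c=calibration(cam); return (np.array(c["cam_to_world"])@np.r_[p,1])[:3]
E
python3 - <<'E'
from h import *
s=sense(); print(s["time_s"],s["tcp_pos"],np.round(s["ee_rot"],3).tolist(),s["gripper_width"])
for cam in ["top","side"]:
    im=capture(cam); cv2.imwrite(f"pics/{cam}0.png",im)
    c=calibration(cam); print(cam,c["fx"],c["cx"],c["cy"],np.round(c["cam_to_world"],3).tolist())
    for l in ["bottle_a","small_jar_a","large_jar","bottle_holder","jar_holder","boom_arm"]:
        for d in recognise(l,cam): print(cam,l,round(d["confidence"],2),np.round(w(cam,d["xyz"]),3))
E
```

```text
0.0 [ 0.14769306 -0.6066657   0.2214449 ] [[-0.972, -0.236, -0.001], [-0.236, 0.972, 0.002], [0.0, 0.002, -1.0]] 1.0008374622553016
top 623.0679742906578 319.17238418586396 240.0476504228524 [[0.005, -0.987, 0.16, 0.334], [-1.0, -0.007, -0.007, 0.002], [0.007, -0.16, -0.987, 1.486], [0.0, 0.0, 0.0, 1.0]]
top bottle_a 0.81 [0.645 0.175 0.111]
top bottle_a 0.57 [ 0.543 -0.067  0.133]
top small_jar_a 0.87 [0.444 0.01  0.053]
top small_jar_a 0.57 [ 0.428 -0.205  0.062]
top small_jar_a 0.5 [0.558 0.063 0.066]
top large_jar 0.86 [0.56  0.062 0.066]
top bottle_holder 0.93 [ 0.448 -0.282  0.032]
top jar_holder 0.7 [0.445 0.268 0.026]
side 509.55520797508353 315.1623809579491 243.6203057287116 [[-0.93, -0.24, 0.28, 0.215], [-0.369, 0.607, -0.704, 0.877], [-0.001, -0.758, -0.652, 0.853], [0.0, 0.0, 0.0, 1.0]]
side bottle_a 0.7 [0.648 0.208 0.094]
side bottle_a 0.69 [ 0.549 -0.052  0.085]
side small_jar_a 0.74 [ 0.431 -0.191  0.05 ]
side small_jar_a 0.56 [0.447 0.025 0.05 ]
side large_jar 0.55 [0.562 0.078 0.054]
side bottle_holder 0.91 [ 0.449 -0.254  0.03 ]
side jar_holder 0.7 [0.442 0.291 0.031]
side jar_holder 0.31 [0.469 0.351 0.071]
side boom_arm 0.46 [0.562 0.077 0.056]
side boom_arm 0.33 [0.441 0.292 0.028]
```

View pics/top0.png

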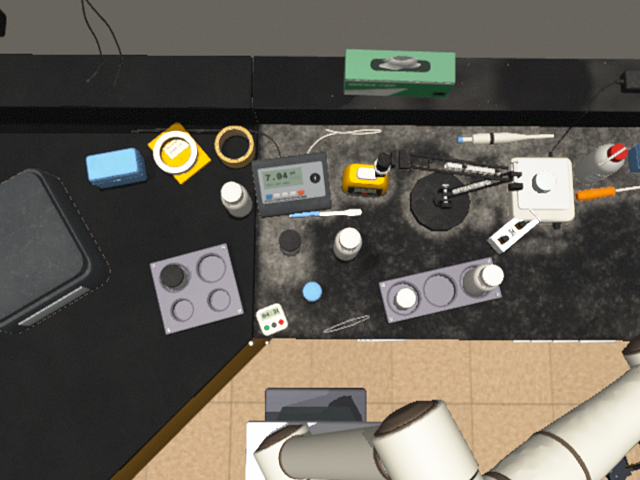

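View pics/side0.png

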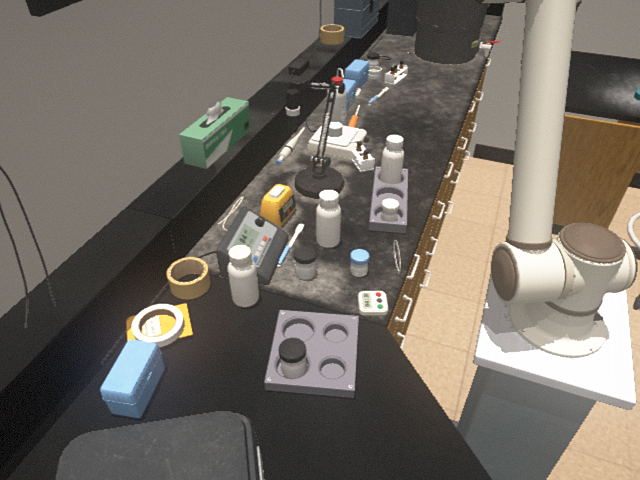

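The top view shows both loose bottles at (235,198) and (347,243), the large jar at (290,241), the blue-capped jar at (312,292), and the white-capped jar in the left bottle hole at (405,298). The boom base is at (440,200). The side view agrees with this. Next I'll rectify the top view at known heights to get exact centres.

```bash
cat >> h.py <<'E'
def rect(im,z,x0,x1,y0,y1,s=2):  # ortho view of plane z; col=(y1-y)*1000*s, row=(x1-x)*1000*s
    c=calibration("top"); T=np.linalg.inv(np.array(c["cam_to_world"]))
    K=np.array([[c["fx"],0,c["cx"]],[0,c["fy"],c["cy"]],[0,0,1]])
    A=np.array([[0,-1/(1000*s),x1],[-1/(1000*s),0,y1],[0,0,z],[0,0,1]])
    H=K@T[:3]@A
    return cv2.warpPerspective(im,np.linalg.inv(H),(int((y1-y0)*1000*s),int((x1-x0)*1000*s)),flags=cv2.INTER_CUBIC)
def circ(im,z,x,y,r,win=.06,n=1,t=.12):
    p=rect(im,z,x-win,x+win,y-win,y+win,4); g=cv2.GaussianBlur(cv2.cvtColor(p,cv2.COLOR_BGR2GRAY),(0,0),4)
    k=cv2.HoughCircles(g,cv2.HOUGH_GRADIENT,1.5,80,param1=60,param2=18,minRadius=int(r*4000*(1-t)),maxRadius=int(r*4000*(1+t)))
    out=[] if k is None else [(x+win-v/4000,y+win-u/4000,q/4000) for u,v,q in k[0][:n]]
    for o in out: cv2.circle(p,(int((y+win-o[1])*4000),int((x+win-o[0])*4000)),int(o[2]*4000),(0,0,255),2)
    return np.round(out,4),cv2.resize(p,(200,200))
E
python3 - <<'E'
from h import *
im=cv2.imread("pics/top0.png")
L=[("bot_a",.145,.645,.175,.023),("bot_b",.145,.543,-.067,.023),("sja",.062,.428,-.205,.022),("sjb",.054,.444,.01,.022),("lj",.066,.56,.062,.026),("bkept",.153,.469,-.367,.023),("ljk",.074,.469,.32,.026),
("bh_mid",.031,.448,-.282,.039),("bh_+",.031,.428,-.2,.039),("jh_s1",.028,.40,.23,.026),("jh_s2",.028,.39,.31,.026),("jh_L",.028,.48,.23,.034)]
P=[]
for n,*a in L:
    o,p=circ(im,*a); print(n,o.tolist()); cv2.putText(p,n,(5,15),0,.5,(0,255,255)); P.append(p)
cv2.imwrite("pics/c0.png",np.vstack([np.hstack(P[i:i+4]) for i in (0,4,8)]))
E
```

```text
bot_a [[0.6586999893188477, 0.18790000677108765, 0.023399999365210533]]
bot_b [[0.555899977684021, -0.07209999859333038, 0.024700000882148743]]
sja [[0.4334000051021576, -0.20520000159740448, 0.02239999920129776]]
sjb [[0.44760000705718994, 0.009100000374019146, 0.021900000050663948]]
lj []
bkept [[0.4763000011444092, -0.3806999921798706, 0.02290000021457672]]
ljk [[0.47780001163482666, 0.3280999958515167, 0.0272000003606081]]
bh_mid [[0.45080000162124634, -0.28519999980926514, 0.03739999979734421]]
bh_+ [[0.42329999804496765, -0.19679999351501465, 0.03959999978542328]]
jh_s1 [[0.41519999504089355, 0.2012999951839447, 0.02800000086426735]]
jh_s2 [[0.42989999055862427, 0.34389999508857727, 0.024399999529123306]]
jh_L [[0.4986000061035156, 0.22759999334812164, 0.03060000017285347]]
```

View pics/c0.png

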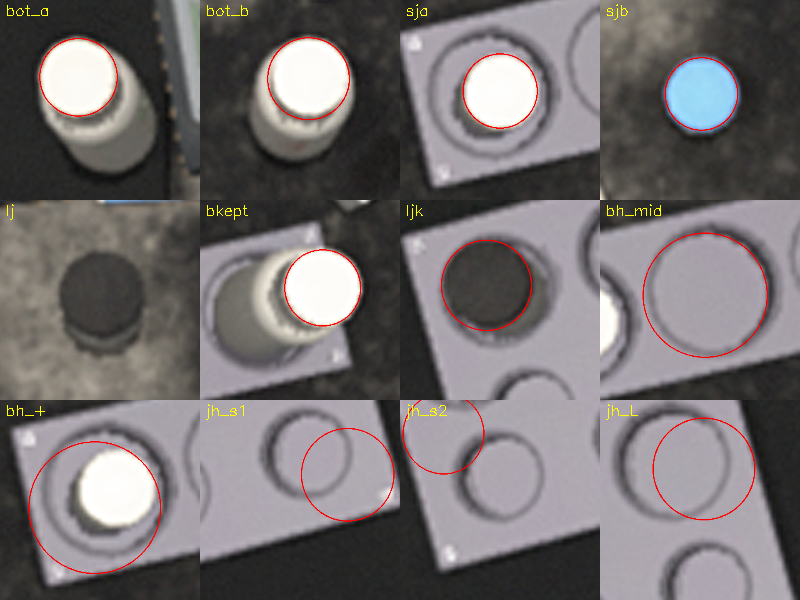

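The cap fits are good, but the dark jar cap and the holder holes need another method. I'll fit the blocks' top faces instead.

```bash
python3 - <<'E'
from h import *
im=cv2.imread("pics/top0.png")
out=[]
for n,z,x0,x1,y0,y1,holes,far in [("bh",.031,.34,.54,-.47,-.12,[(0,-88,37),(0,0,37),(0,88,37)],None),("jh",.028,.31,.57,.13,.43,[(-40,-44,24),(-40,44,24),(38,-44,32),(38,44,32)],None)]:
    p=rect(im,z,x0,x1,y0,y1,2); hsv=cv2.cvtColor(p,cv2.COLOR_BGR2HSV); 
    m=cv2.inRange(p,(125,115,120),(205,195,200))
    # bluish-grey: b>=g
    m&=((p[...,0].astype(int)-p[...,1])>3).astype(np.uint8)*255
    m=cv2.morphologyEx(m,cv2.MORPH_OPEN,np.ones((5,5)))
    k,l,st,_=cv2.connectedComponentsWithStats(m); b=1+np.argmax(st[1:,4]); pts=np.argwhere(l==b)[:,::-1].astype(np.float32)
    (cu,cv),(a,bb),ang=cv2.minAreaRect(pts)
    bx=cv2.boxPoints(((cu,cv),(a,bb),ang)); W=np.c_[x1-bx[:,1]/2000,y1-bx[:,0]/2000]
    ex=[W[1]-W[0],W[2]-W[1]]; 
    lens=[np.linalg.norm(e) for e in ex]
    ey=ex[int(np.argmax(lens))]; 
    c=W.mean(0)
    # x axis: candidate nearest +x
    e=max([ex[0],-ex[0],ex[1],-ex[1]],key=lambda v:v[0]/np.linalg.norm(v)); yaw=np.arctan2(e[1],e[0])
    print(n,np.round(c,4),np.round(lens,4),round(np.degrees(yaw),2))
    R=np.array([[np.cos(yaw),-np.sin(yaw)],[np.sin(yaw),np.cos(yaw)]])
    for hx,hy,r in holes:
        q=c+R@[hx/1000,hy/1000]; print("  ",hx,hy,np.round(q,4)); cv2.circle(p,(int((y1-q[1])*2000),int((x1-q[0])*2000)),(r+4)*2,(0,0,255),1); cv2.circle(p,(int((y1-q[1])*2000),int((x1-q[0])*2000)),r*2,(0,255,0),1)
    cv2.polylines(p,[bx.astype(int)],True,(255,0,0),1); out.append(p)
cv2.imwrite("pics/h0.png",cv2.resize(np.vstack([cv2.copyMakeBorder(o,0,0,0,700-o.shape[1],0) for o in out]),None,fx=.64,fy=.64))
p=rect(im,.066,.5,.62,.0,.12,4); m=cv2.inRange(cv2.GaussianBlur(cv2.cvtColor(p,6),(0,0),3),0,62)
k,l,st,ce=cv2.connectedComponentsWithStats(m); b=min(range(1,k),key=lambda i:np.hypot(*(ce[i]-[240,240]))); print("lj",st[b]/4,.62-ce[b][1]/4000,.12-ce[b][0]/4000)
print(calibration("wrist"))
E
```

```text
bh [ 0.4546 -0.2906] [0.2725 0.0964] 13.13
   0 -88 [ 0.4746 -0.3763]
   0 0 [ 0.4546 -0.2906]
   0 88 [ 0.4346 -0.2049]
jh [0.4548 0.2797] [0.1846 0.1706] 15.57
   -40 -44 [0.4281 0.2266]
   -40 44 [0.4045 0.3113]
   38 -44 [0.5032 0.2475]
   38 44 [0.4796 0.3323]
lj [  35.5    38.75   49.     44.5  3875.5 ] 0.5568838536962972 0.054309153657592577
{'fx': 371.87719588276076, 'fy': 371.87719588276076, 'cx': 324.49604483553634, 'cy': 235.8390794062063, 'hand_eye': array([[ 2.35356946e-04, -9.61401580e-01, -2.75148954e-01,
         7.60675493e-02],
       [ 9.99999433e-01, -5.94461725e-05,  1.06309129e-03,
        -4.15183928e-04],
       [-1.03841420e-03, -2.75149048e-01,  9.61401021e-01,
        -1.62458801e-01],
       [ 0.00000000e+00,  0.00000000e+00,  0.00000000e+00,
         1.00000000e+00]])}
```

View pics/h0.png

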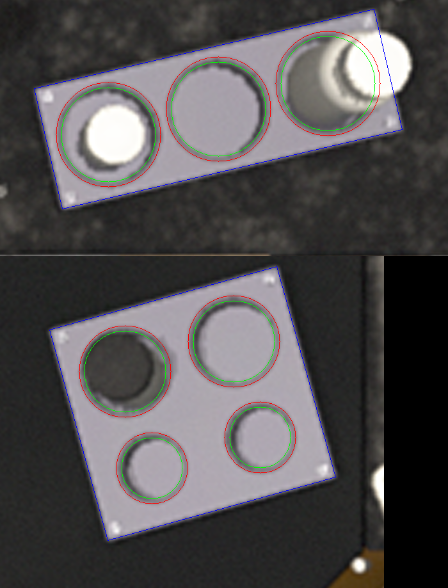

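The block fits match the given sizes (272x96 and 185x171 mm) and the drawn holes sit on the real ones. The large jar reads as (0.564, 0.0605) from the patch. Now for the moves.

```bash
cat >> h.py <<'E'
P=dict(sja=(.4334,-.2052),sjb=(.4476,.0091),lj=(.5642,.0605),bb=(.5559,-.0721),ba=(.6587,.1879),
 bmid=(.4546,-.2906),bplus=(.4346,-.2049),s1=(.4281,.2266),s2=(.4045,.3113),L=(.5032,.2475))
def go(*wps):
    s=sense(); p=np.array(s["tcp_pos"]); R=np.array(s["ee_rot"])
    print("t",round(s["time_s"],2),"tcp",np.round(p,4),"yawY",round(np.degrees(np.arctan2(R[1,1],R[0,1])),1),"tilt",np.round(R[:2,2],3),"w",round(s["gripper_width"]*87,1),"F",np.round(s["wrist_force"],1),"g",round(s["gripper_force"],1))
    for n,z in wps:
        q=P[n] if isinstance(n,str) else n
        print(n,z,"->",np.round(R.T@(np.r_[q,z]-p)*1000,1))
E
python3 -c "
from h import *
go(('sja',.15),('sja',.036))"
```

```text
t 0.7 tcp [ 0.1479 -0.6072  0.2226] yawY 103.7 tilt [ 0. -0.] w 87.2 F [ 0.6 -0.6  0.2] g 0.0
sja 0.15 -> [-372.5  323.1   72.6]
sja 0.036 -> [-372.5  323.1  186.6]
```

Call:
servo_tool([
  {"tx":-372.5,"ty":323,"tz":50,"az":0.78,"claw":80},
  {"tx":-372.5,"ty":323,"tz":50,"az":0.78,"claw":80},
  {"tx":-372.5,"ty":323,"tz":50,"az":0.78,"claw":80},
  {"tx":-372.5,"ty":323,"tz":50,"az":0.78,"claw":80},
  {"tx":-372.5,"ty":323,"tz":50,"az":0.78,"claw":80},
  {"tx":-372.5,"ty":323,"tz":50,"az":0.78,"claw":80},
  {"tx":-372.5,"ty":323,"tz":50,"az":0.78,"claw":80},
  {"tx":-372.5,"ty":323,"tz":50,"az":0.78,"claw":80},
  {"tx":-372.5,"ty":323,"tz":50,"az":0.78,"claw":80},
  {"tx":-372.5,"ty":323,"tz":50,"az":0.78,"claw":80},
  {"tx":-372.5,"ty":323,"tz":50,"az":0.78,"claw":80},
  {"tx":-372.5,"ty":323,"tz":50,"az":0.78,"claw":80},
])

```text
schema error: expected keys tx, ty, tz, ax, ay, az, claw
```

```bash
python3 -c "
from h import *
go(('sja',.036))
cv2.imwrite('pics/w1.png',capture('wrist'))"
```

```text
t 0.7 tcp [ 0.1479 -0.6072  0.2226] yawY 103.7 tilt [ 0. -0.] w 87.2 F [ 0.6 -0.6  0.2] g 0.0
sja 0.036 -> [-372.5  323.1  186.6]
```

View pics/w1.png

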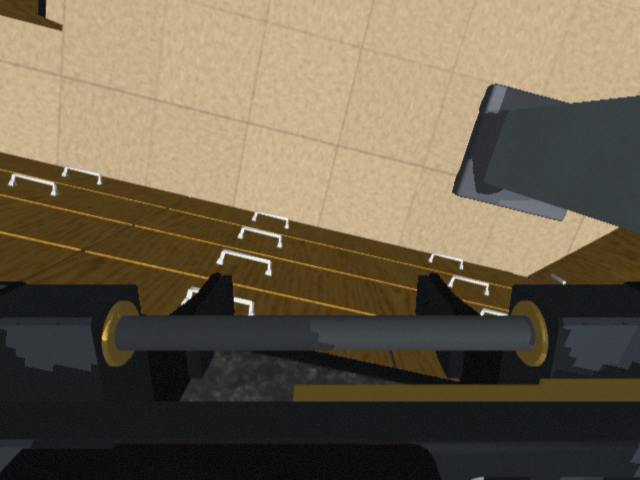

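The call was refused because every row needs all seven keys. The wrist picture only shows the fingers at about (200,330) and (450,330) over the bench edge. I'll send the move again with full rows.

Call:
servo_tool([
  {"tx":-372.5,"ty":323,"tz":50,"ax":0,"ay":0,"az":0.78,"claw":80},
  {"tx":-372.5,"ty":323,"tz":50,"ax":0,"ay":0,"az":0.78,"claw":80},
  {"tx":-372.5,"ty":323,"tz":50,"ax":0,"ay":0,"az":0.78,"claw":80},
  {"tx":-372.5,"ty":323,"tz":50,"ax":0,"ay":0,"az":0.78,"claw":80},
  {"tx":-372.5,"ty":323,"tz":50,"ax":0,"ay":0,"az":0.78,"claw":80},
  {"tx":-372.5,"ty":323,"tz":50,"ax":0,"ay":0,"az":0.78,"claw":80},
  {"tx":-372.5,"ty":323,"tz":50,"ax":0,"ay":0,"az":0.78,"claw":80},
  {"tx":-372.5,"ty":323,"tz":50,"ax":0,"ay":0,"az":0.78,"claw":80},
  {"tx":-372.5,"ty":323,"tz":50,"ax":0,"ay":0,"az":0.78,"claw":80},
  {"tx":-372.5,"ty":323,"tz":50,"ax":0,"ay":0,"az":0.78,"claw":80},
  {"tx":-372.5,"ty":323,"tz":50,"ax":0,"ay":0,"az":0.78,"claw":80},
  {"tx":-372.5,"ty":323,"tz":50,"ax":0,"ay":0,"az":0.78,"claw":80},
])

```text
time_s: 1.75
tcp_pos: [0.4252, -0.2164, 0.1745]
ee_rot: [[-0.857, 0.515, 0.001], [0.515, 0.857, -0.0], [-0.001, 0.0, -1.0]]
wrist_force: [1.1, -0.4, 0.4]
gripper_width: 0.918
gripper_force: 0.0
```

```bash
python3 -c "
from h import *
go(('sja',.036))"
```

```text
t 1.75 tcp [ 0.4252 -0.2164  0.1745] yawY 59.0 tilt [ 0.001 -0.   ] w 79.9 F [ 1.1 -0.4  0.4] g 0.0
sja 0.036 -> [ -1.1  13.8 138.5]
```

Call:
servo_tool([
  {"tx":0,"ty":0,"tz":0,"ax":0,"ay":0,"az":0,"claw":80},
  {"tx":0,"ty":0,"tz":0,"ax":0,"ay":0,"az":0,"claw":80},
  {"tx":0,"ty":0,"tz":0,"ax":0,"ay":0,"az":0,"claw":80},
])

```text
time_s: 2.0
tcp_pos: [0.4242, -0.2181, 0.1742]
ee_rot: [[-0.858, 0.514, -0.0], [0.514, 0.858, -0.0], [0.0, -0.0, -1.0]]
wrist_force: [-0.4, -0.3, 0.1]
gripper_width: 0.92
gripper_force: 0.0
```

```bash
python3 -c "
from h import *
go(('sja',.036))"
```

```text
t 2.0 tcp [ 0.4242 -0.2181  0.1742] yawY 59.0 tilt [-0. -0.] w 80.1 F [-0.4 -0.3  0.1] g 0.0
sja 0.036 -> [ -1.3  15.8 138.2]
```

Call:
servo_tool([
  {"tx":-1.3,"ty":15.8,"tz":20,"ax":0,"ay":0,"az":0,"claw":72},
  {"tx":-1.3,"ty":15.8,"tz":50,"ax":0,"ay":0,"az":0,"claw":72},
  {"tx":-1.3,"ty":15.8,"tz":80,"ax":0,"ay":0,"az":0,"claw":72},
  {"tx":-1.3,"ty":15.8,"tz":110,"ax":0,"ay":0,"az":0,"claw":72},
  {"tx":-1.3,"ty":15.8,"tz":130,"ax":0,"ay":0,"az":0,"claw":72},
  {"tx":-1.3,"ty":15.8,"tz":136,"ax":0,"ay":0,"az":0,"claw":72},
  {"tx":-1.3,"ty":15.8,"tz":136,"ax":0,"ay":0,"az":0,"claw":72},
  {"tx":-1.3,"ty":15.8,"tz":136,"ax":0,"ay":0,"az":0,"claw":36},
  {"tx":-1.3,"ty":15.8,"tz":136,"ax":0,"ay":0,"az":0,"claw":36},
  {"tx":-1.3,"ty":15.8,"tz":136,"ax":0,"ay":0,"az":0,"claw":36},
  {"tx":-1.3,"ty":15.8,"tz":136,"ax":0,"ay":0,"az":0,"claw":36},
  {"tx":-1.3,"ty":15.8,"tz":136,"ax":0,"ay":0,"az":0,"claw":36},
])

```text
time_s: 3.0
tcp_pos: [0.434, -0.2054, 0.039]
ee_rot: [[-0.857, 0.515, 0.002], [0.515, 0.857, -0.0], [-0.002, 0.001, -1.0]]
wrist_force: [0.4, -0.3, -0.2]
gripper_width: 0.535
gripper_force: 0.0
```

```bash
python3 -c "
from h import *
go(('s1',.14),('s1',.038))"
```

```text
t 3.0 tcp [ 0.434  -0.2054  0.039 ] yawY 59.0 tilt [ 0.002 -0.   ] w 46.5 F [ 0.4 -0.3 -0.2] g 0.0
s1 0.14 -> [ 227.4  367.3 -101.1]
s1 0.038 -> [227.6 367.2   0.9]
```

Call:
servo_tool([
  {"tx":0,"ty":0,"tz":0,"ax":0,"ay":0,"az":0,"claw":34},
  {"tx":0,"ty":0,"tz":0,"ax":0,"ay":0,"az":0,"claw":34},
  {"tx":0,"ty":0,"tz":0,"ax":0,"ay":0,"az":0,"claw":34},
  {"tx":0,"ty":0,"tz":0,"ax":0,"ay":0,"az":0,"claw":34},
  {"tx":0,"ty":0,"tz":-15,"ax":0,"ay":0,"az":0,"claw":34},
  {"tx":0,"ty":0,"tz":-45,"ax":0,"ay":0,"az":0,"claw":34},
  {"tx":0,"ty":0,"tz":-75,"ax":0,"ay":0,"az":0,"claw":34},
  {"tx":0,"ty":0,"tz":-101,"ax":0,"ay":0,"az":0,"claw":34},
  {"tx":20,"ty":32,"tz":-101,"ax":0,"ay":0,"az":0,"claw":34},
  {"tx":38,"ty":62,"tz":-101,"ax":0,"ay":0,"az":0,"claw":34},
  {"tx":57,"ty":92,"tz":-101,"ax":0,"ay":0,"az":0,"claw":34},
  {"tx":77,"ty":125,"tz":-101,"ax":0,"ay":0,"az":0,"claw":34},
])

```text
time_s: 4.0
tcp_pos: [0.4312, -0.0575, 0.1391]
ee_rot: [[-0.856, 0.517, -0.0], [0.517, 0.856, 0.0], [0.0, 0.0, -1.0]]
wrist_force: [1.1, 0.2, -1.4]
gripper_width: 0.494
gripper_force: 30.0
```

```bash
python3 -c "
from h import *
go(('s1',.14),('s1',.038))"
```

```text
t 4.0 tcp [ 0.4312 -0.0575  0.1391] yawY 58.9 tilt [-0.  0.] w 43.0 F [ 1.1  0.2 -1.4] g 30.0
s1 0.14 -> [149.4 241.6  -0.8]
s1 0.038 -> [149.4 241.6 101.2]
```

Call:
servo_tool([
  {"tx":19,"ty":31,"tz":0,"ax":0,"ay":0,"az":0,"claw":34},
  {"tx":40,"ty":65,"tz":0,"ax":0,"ay":0,"az":0,"claw":34},
  {"tx":61,"ty":98,"tz":0,"ax":0,"ay":0,"az":0,"claw":34},
  {"tx":82,"ty":132,"tz":0,"ax":0,"ay":0,"az":0,"claw":34},
  {"tx":103,"ty":166,"tz":0,"ax":0,"ay":0,"az":0,"claw":34},
  {"tx":124,"ty":200,"tz":0,"ax":0,"ay":0,"az":0,"claw":34},
  {"tx":140,"ty":226,"tz":0,"ax":0,"ay":0,"az":0,"claw":34},
  {"tx":150,"ty":242,"tz":10,"ax":0,"ay":0,"az":0,"claw":34},
  {"tx":150,"ty":242,"tz":30,"ax":0,"ay":0,"az":0,"claw":34},
  {"tx":150,"ty":242,"tz":55,"ax":0,"ay":0,"az":0,"claw":34},
  {"tx":150,"ty":242,"tz":60,"ax":0,"ay":0,"az":0,"claw":34},
  {"tx":150,"ty":242,"tz":60,"ax":0,"ay":0,"az":0,"claw":34},
])

```text
time_s: 5.0
tcp_pos: [0.4267, 0.225, 0.0774]
ee_rot: [[-0.857, 0.515, -0.004], [0.515, 0.857, -0.004], [0.001, -0.005, -1.0]]
wrist_force: [0.6, -0.3, -0.3]
gripper_width: 0.496
gripper_force: 30.0
```

```bash
python3 -c "
from h import *
go(('s1',.04),('s1',.14))"
```

```text
t 5.0 tcp [0.4267 0.225  0.0774] yawY 59.0 tilt [-0.004 -0.004] w 43.1 F [ 0.6 -0.3 -0.3] g 30.0
s1 0.04 -> [-0.4  2.3 37.3]
s1 0.14 -> [ -0.3   1.8 -62.7]
```

Call:
servo_tool([
  {"tx":0,"ty":1.5,"tz":5,"ax":0,"ay":0,"az":0,"claw":34},
  {"tx":0,"ty":1.5,"tz":12,"ax":0,"ay":0,"az":0,"claw":34},
  {"tx":0,"ty":1.5,"tz":20,"ax":0,"ay":0,"az":0,"claw":34},
  {"tx":0,"ty":1.5,"tz":28,"ax":0,"ay":0,"az":0,"claw":34},
  {"tx":0,"ty":1.5,"tz":35,"ax":0,"ay":0,"az":0,"claw":34},
  {"tx":0,"ty":1.5,"tz":38,"ax":0,"ay":0,"az":0,"claw":34},
  {"tx":0,"ty":1.5,"tz":38,"ax":0,"ay":0,"az":0,"claw":34},
  {"tx":0,"ty":1.5,"tz":38,"ax":0,"ay":0,"az":0,"claw":34},
])

```text
time_s: 5.67
tcp_pos: [0.4289, 0.2274, 0.041]
ee_rot: [[-0.857, 0.515, -0.0], [0.515, 0.857, -0.0], [-0.0, -0.0, -1.0]]
wrist_force: [0.2, 0.2, 0.3]
gripper_width: 0.498
gripper_force: 30.0
```

```bash
python3 -c "
from h import *
go(('s1',.14),('sjb',.12),('sjb',.02))"
```

```text
t 5.67 tcp [0.4289 0.2274 0.041 ] yawY 59.0 tilt [-0. -0.] w 43.3 F [0.2 0.2 0.3] g 30.0
s1 0.14 -> [  0.2  -1.1 -99. ]
sjb 0.12 -> [-128.5 -177.5  -78.9]
sjb 0.02 -> [-128.5 -177.5   21.1]
```

Call:
servo_tool([
  {"tx":0,"ty":0,"tz":2,"ax":0,"ay":0,"az":0,"claw":34},
  {"tx":0,"ty":0,"tz":2,"ax":0,"ay":0,"az":0,"claw":34},
  {"tx":0,"ty":0,"tz":2,"ax":0,"ay":0,"az":0,"claw":64},
  {"tx":0,"ty":0,"tz":2,"ax":0,"ay":0,"az":0,"claw":64},
  {"tx":0,"ty":0,"tz":2,"ax":0,"ay":0,"az":0,"claw":64},
  {"tx":0,"ty":0,"tz":2,"ax":0,"ay":0,"az":0,"claw":64},
  {"tx":0,"ty":0,"tz":-15,"ax":0,"ay":0,"az":0,"claw":64},
  {"tx":0,"ty":0,"tz":-45,"ax":0,"ay":0,"az":0,"claw":64},
  {"tx":0,"ty":0,"tz":-79,"ax":0,"ay":0,"az":0,"claw":72},
  {"tx":-21,"ty":-30,"tz":-79,"ax":0,"ay":0,"az":0,"claw":72},
  {"tx":-42,"ty":-60,"tz":-79,"ax":0,"ay":0,"az":0,"claw":72},
  {"tx":-64,"ty":-90,"tz":-79,"ax":0,"ay":0,"az":0,"claw":72},
])

```text
time_s: 6.67
tcp_pos: [0.4373, 0.1167, 0.121]
ee_rot: [[-0.858, 0.513, 0.002], [0.513, 0.858, 0.001], [-0.001, 0.002, -1.0]]
wrist_force: [0.7, -0.3, -0.7]
gripper_width: 0.822
gripper_force: 0.0
```

Call:
servo_tool([
  {"tx":-22,"ty":-30,"tz":0,"ax":0,"ay":0,"az":0,"claw":72},
  {"tx":-43,"ty":-60,"tz":0,"ax":0,"ay":0,"az":0,"claw":72},
  {"tx":-57,"ty":-79,"tz":0,"ax":0,"ay":0,"az":0,"claw":72},
  {"tx":-64.5,"ty":-87.5,"tz":0,"ax":0,"ay":0,"az":0,"claw":72},
  {"tx":-64.5,"ty":-87.5,"tz":0,"ax":0,"ay":0,"az":0,"claw":72},
  {"tx":-64.5,"ty":-87.5,"tz":0,"ax":0,"ay":0,"az":0,"claw":72},
])

```text
time_s: 7.17
tcp_pos: [0.4475, 0.0087, 0.1203]
ee_rot: [[-0.856, 0.517, 0.0], [0.517, 0.856, 0.0], [-0.0, 0.0, -1.0]]
wrist_force: [0.9, 0.3, 0.4]
gripper_width: 0.823
gripper_force: 0.0
```

```bash
python3 -c "
from h import *
go(('sjb',.03))
im=capture('top')
for a in [(.062,)+P['s1']+(.022,),(.054,)+P['sjb']+(.022,)]: print(circ(im,*a)[0])"
```

```text
t 7.17 tcp [0.4475 0.0087 0.1203] yawY 58.9 tilt [0. 0.] w 71.6 F [0.9 0.3 0.4] g 0.0
sjb 0.03 -> [ 0.2  0.4 90.3]
[[0.4782 0.211  0.0234]]
[[0.4302 0.0603 0.0214]]
```

Call:
servo_tool([
  {"tx":0,"ty":0,"tz":30,"ax":0,"ay":0,"az":0,"claw":70},
  {"tx":0,"ty":0,"tz":60,"ax":0,"ay":0,"az":0,"claw":70},
  {"tx":0,"ty":0,"tz":82,"ax":0,"ay":0,"az":0,"claw":70},
  {"tx":0,"ty":0,"tz":89,"ax":0,"ay":0,"az":0,"claw":60},
  {"tx":0,"ty":0,"tz":89,"ax":0,"ay":0,"az":0,"claw":34},
  {"tx":0,"ty":0,"tz":89,"ax":0,"ay":0,"az":0,"claw":34},
  {"tx":0,"ty":0,"tz":89,"ax":0,"ay":0,"az":0,"claw":34},
  {"tx":0,"ty":0,"tz":89,"ax":0,"ay":0,"az":0,"claw":34},
  {"tx":0,"ty":0,"tz":89,"ax":0,"ay":0,"az":0,"claw":34},
  {"tx":0,"ty":0,"tz":89,"ax":0,"ay":0,"az":0,"claw":34},
  {"tx":0,"ty":0,"tz":89,"ax":0,"ay":0,"az":0,"claw":34},
])

```text
time_s: 8.13
tcp_pos: [0.4487, 0.0096, 0.0324]
ee_rot: [[-0.857, 0.515, 0.003], [0.515, 0.857, 0.001], [-0.002, 0.003, -1.0]]
wrist_force: [-0.9, 2.5, 6.7]
gripper_width: 0.498
gripper_force: 30.0
```

```bash
python3 -c "
from h import *
go(('s2',.15),('s2',.08))"
```

```text
t 8.13 tcp [0.4487 0.0096 0.0324] yawY 59.0 tilt [0.003 0.001] w 43.3 F [-0.9  2.5  6.7] g 30.0
s2 0.15 -> [ 192.9  236.1 -117.4]
s2 0.08 -> [193.1 236.  -47.4]
```

Call:
servo_tool([
  {"tx":0,"ty":0,"tz":-15,"ax":0,"ay":0,"az":0,"claw":34},
  {"tx":0,"ty":0,"tz":-45,"ax":0,"ay":0,"az":0,"claw":34},
  {"tx":0,"ty":0,"tz":-80,"ax":0,"ay":0,"az":0,"claw":34},
  {"tx":12,"ty":15,"tz":-107,"ax":0,"ay":0,"az":0,"claw":34},
  {"tx":33,"ty":41,"tz":-117,"ax":0,"ay":0,"az":0,"claw":34},
  {"tx":56,"ty":69,"tz":-117,"ax":0,"ay":0,"az":0,"claw":34},
  {"tx":80,"ty":98,"tz":-117,"ax":0,"ay":0,"az":0,"claw":34},
  {"tx":104,"ty":127,"tz":-117,"ax":0,"ay":0,"az":0,"claw":34},
  {"tx":128,"ty":156,"tz":-117,"ax":0,"ay":0,"az":0,"claw":34},
  {"tx":152,"ty":185,"tz":-117,"ax":0,"ay":0,"az":0,"claw":34},
  {"tx":175,"ty":214,"tz":-117,"ax":0,"ay":0,"az":0,"claw":34},
  {"tx":193,"ty":236,"tz":-117,"ax":0,"ay":0,"az":0,"claw":34},
])

```text
time_s: 9.13
tcp_pos: [0.4028, 0.3131, 0.1482]
ee_rot: [[-0.858, 0.514, 0.0], [0.514, 0.858, 0.0], [0.0, 0.0, -1.0]]
wrist_force: [0.5, -0.7, -1.0]
gripper_width: 0.497
gripper_force: 30.0
```

Call:
servo_tool([
  {"tx":0,"ty":0,"tz":10,"ax":0,"ay":0,"az":0,"claw":34},
  {"tx":0,"ty":0,"tz":35,"ax":0,"ay":0,"az":0,"claw":34},
  {"tx":0,"ty":0,"tz":60,"ax":0,"ay":0,"az":0,"claw":34},
  {"tx":0,"ty":0,"tz":72,"ax":0,"ay":0,"az":0,"claw":34},
  {"tx":0,"ty":0,"tz":72,"ax":0,"ay":0,"az":0,"claw":34},
  {"tx":0,"ty":0,"tz":72,"ax":0,"ay":0,"az":0,"claw":34},
])

```text
time_s: 9.63
tcp_pos: [0.4035, 0.31, 0.0757]
ee_rot: [[-0.857, 0.515, -0.001], [0.515, 0.857, -0.002], [-0.0, -0.002, -1.0]]
wrist_force: [-0.1, 0.2, -0.9]
gripper_width: 0.497
gripper_force: 30.0
```

```bash
python3 -c "
from h import *
go(('s2',.04))"
```

```text
t 9.63 tcp [0.4035 0.31   0.0757] yawY 59.0 tilt [-0.001 -0.002] w 43.2 F [-0.1  0.2 -0.9] g 30.0
s2 0.04 -> [-0.2  1.7 35.7]
```

Call:
servo_tool([
  {"tx":0,"ty":1,"tz":8,"ax":0,"ay":0,"az":0,"claw":34},
  {"tx":0,"ty":1,"tz":17,"ax":0,"ay":0,"az":0,"claw":34},
  {"tx":0,"ty":1,"tz":26,"ax":0,"ay":0,"az":0,"claw":34},
  {"tx":0,"ty":1,"tz":33,"ax":0,"ay":0,"az":0,"claw":34},
  {"tx":0,"ty":1,"tz":36,"ax":0,"ay":0,"az":0,"claw":34},
  {"tx":0,"ty":1,"tz":36.5,"ax":0,"ay":0,"az":0,"claw":34},
  {"tx":0,"ty":1,"tz":36.5,"ax":0,"ay":0,"az":0,"claw":34},
])

```text
time_s: 10.22
tcp_pos: [0.4038, 0.3112, 0.0404]
ee_rot: [[-0.857, 0.515, -0.001], [0.515, 0.857, -0.002], [-0.0, -0.002, -1.0]]
wrist_force: [-3.8, -2.1, 8.6]
gripper_width: 0.5
gripper_force: 30.0
```

```bash
python3 -c "
from h import *
go(('s2',.039),('lj',.13),('lj',.04))"
```

```text
t 10.22 tcp [0.4038 0.3112 0.0404] yawY 59.0 tilt [-0.001 -0.002] w 43.5 F [-3.8 -2.1  8.6] g 30.0
s2 0.039 -> [-0.5  0.5  1.4]
lj 0.13 -> [-266.6 -132.5  -89.3]
lj 0.04 -> [-266.6 -132.3    0.7]
```

Call:
servo_tool([
  {"tx":0,"ty":0,"tz":0,"ax":0,"ay":0,"az":0,"claw":64},
  {"tx":0,"ty":0,"tz":0,"ax":0,"ay":0,"az":0,"claw":64},
  {"tx":0,"ty":0,"tz":0,"ax":0,"ay":0,"az":0,"claw":64},
  {"tx":0,"ty":0,"tz":0,"ax":0,"ay":0,"az":0,"claw":64},
  {"tx":0,"ty":0,"tz":-15,"ax":0,"ay":0,"az":0,"claw":64},
  {"tx":0,"ty":0,"tz":-50,"ax":0,"ay":0,"az":0,"claw":64},
  {"tx":0,"ty":0,"tz":-89,"ax":0,"ay":0,"az":0,"claw":80},
  {"tx":-32,"ty":-16,"tz":-89,"ax":0,"ay":0,"az":0,"claw":80},
  {"tx":-64,"ty":-32,"tz":-89,"ax":0,"ay":0,"az":0,"claw":80},
  {"tx":-98,"ty":-49,"tz":-89,"ax":0,"ay":0,"az":0,"claw":80},
  {"tx":-132,"ty":-66,"tz":-89,"ax":0,"ay":0,"az":0,"claw":80},
  {"tx":-166,"ty":-83,"tz":-89,"ax":0,"ay":0,"az":0,"claw":80},
])

```text
time_s: 11.22
tcp_pos: [0.5044, 0.1537, 0.1287]
ee_rot: [[-0.858, 0.514, 0.0], [0.514, 0.858, 0.0], [-0.0, 0.0, -1.0]]
wrist_force: [0.1, 0.5, -0.5]
gripper_width: 0.916
gripper_force: 0.0
```

Call:
servo_tool([
  {"tx":-32,"ty":-16,"tz":0,"ax":0,"ay":0,"az":0,"claw":80},
  {"tx":-64,"ty":-32,"tz":0,"ax":0,"ay":0,"az":0,"claw":80},
  {"tx":-88,"ty":-43,"tz":0,"ax":0,"ay":0,"az":0,"claw":80},
  {"tx":-100.5,"ty":-49.5,"tz":0,"ax":0,"ay":0,"az":0,"claw":80},
  {"tx":-100.5,"ty":-49.5,"tz":0,"ax":0,"ay":0,"az":0,"claw":80},
  {"tx":-100.5,"ty":-49.5,"tz":0,"ax":0,"ay":0,"az":0,"claw":80},
])

```text
time_s: 11.72
tcp_pos: [0.5643, 0.0601, 0.1281]
ee_rot: [[-0.856, 0.517, -0.001], [0.517, 0.856, -0.0], [0.001, -0.001, -1.0]]
wrist_force: [-0.9, 0.4, -0.3]
gripper_width: 0.916
gripper_force: 0.0
```

```bash
python3 -c "
from h import *
go(('lj',.036))
t=capture('top');cv2.imwrite('pics/t1.png',rect(t,.06,.36,.66,-.0,.4,2))"
```

```text
t 11.72 tcp [0.5643 0.0601 0.1281] yawY 58.9 tilt [-0.001 -0.   ] w 79.7 F [-0.9  0.4 -0.3] g 0.0
lj 0.036 -> [ 0.3  0.3 92.1]
```

View pics/t1.png

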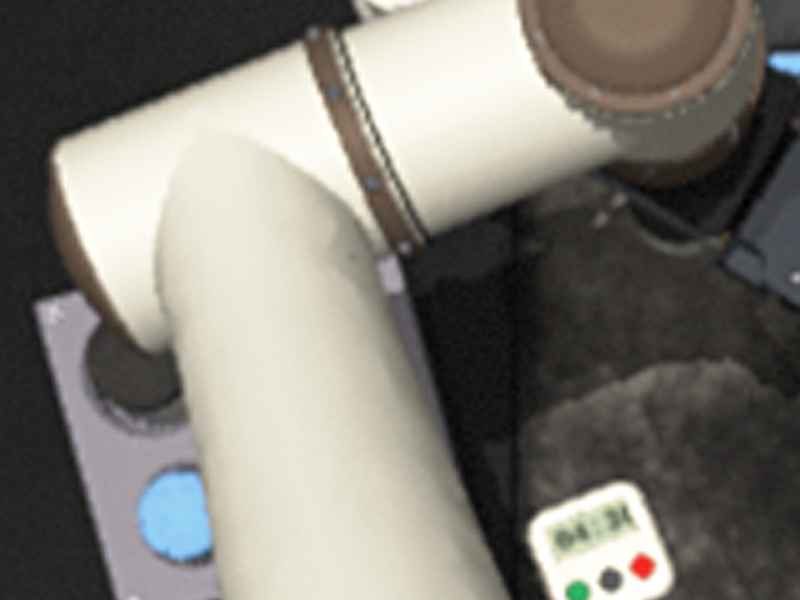

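The blue jar stands in s2, with its cap centred near (180,515), which is about (0.403, 0.31). Next is the large jar.

Call:
servo_tool([
  {"tx":0,"ty":0,"tz":30,"ax":0,"ay":0,"az":0,"claw":80},
  {"tx":0,"ty":0,"tz":60,"ax":0,"ay":0,"az":0,"claw":80},
  {"tx":0,"ty":0,"tz":84,"ax":0,"ay":0,"az":0,"claw":80},
  {"tx":0,"ty":0,"tz":92,"ax":0,"ay":0,"az":0,"claw":66},
  {"tx":0,"ty":0,"tz":92,"ax":0,"ay":0,"az":0,"claw":42},
  {"tx":0,"ty":0,"tz":92,"ax":0,"ay":0,"az":0,"claw":42},
  {"tx":0,"ty":0,"tz":92,"ax":0,"ay":0,"az":0,"claw":42},
  {"tx":0,"ty":0,"tz":92,"ax":0,"ay":0,"az":0,"claw":42},
  {"tx":0,"ty":0,"tz":92,"ax":0,"ay":0,"az":0,"claw":42},
  {"tx":0,"ty":0,"tz":92,"ax":0,"ay":0,"az":0,"claw":42},
  {"tx":0,"ty":0,"tz":92,"ax":0,"ay":0,"az":0,"claw":42},
])

```text
time_s: 12.68
tcp_pos: [0.5657, 0.0613, 0.0384]
ee_rot: [[-0.857, 0.515, 0.004], [0.515, 0.857, 0.001], [-0.003, 0.003, -1.0]]
wrist_force: [-2.1, 0.7, 6.2]
gripper_width: 0.592
gripper_force: 30.0
```

```bash
python3 -c "
from h import *
go(('L',.15))"
```

```text
t 12.68 tcp [0.5657 0.0613 0.0384] yawY 59.0 tilt [0.004 0.001] w 51.5 F [-2.1  0.7  6.2] g 30.0
L 0.15 -> [ 149.1  127.8 -111.6]
```

Call:
servo_tool([
  {"tx":0,"ty":0,"tz":-15,"ax":0,"ay":0,"az":0,"claw":42},
  {"tx":0,"ty":0,"tz":-45,"ax":0,"ay":0,"az":0,"claw":42},
  {"tx":0,"ty":0,"tz":-80,"ax":0,"ay":0,"az":0,"claw":42},
  {"tx":12,"ty":10,"tz":-105,"ax":0,"ay":0,"az":0,"claw":42},
  {"tx":35,"ty":30,"tz":-111,"ax":0,"ay":0,"az":0,"claw":42},
  {"tx":60,"ty":52,"tz":-111,"ax":0,"ay":0,"az":0,"claw":42},
  {"tx":86,"ty":74,"tz":-111,"ax":0,"ay":0,"az":0,"claw":42},
  {"tx":112,"ty":96,"tz":-111,"ax":0,"ay":0,"az":0,"claw":42},
  {"tx":134,"ty":115,"tz":-111,"ax":0,"ay":0,"az":0,"claw":42},
  {"tx":149,"ty":128,"tz":-100,"ax":0,"ay":0,"az":0,"claw":42},
  {"tx":149,"ty":128,"tz":-75,"ax":0,"ay":0,"az":0,"claw":42},
  {"tx":149,"ty":128,"tz":-50,"ax":0,"ay":0,"az":0,"claw":42},
])

```text
time_s: 13.68
tcp_pos: [0.5024, 0.249, 0.0869]
ee_rot: [[-0.858, 0.513, 0.002], [0.513, 0.858, 0.002], [-0.001, 0.003, -1.0]]
wrist_force: [-0.1, -0.1, -2.0]
gripper_width: 0.586
gripper_force: 30.0
```

Call:
servo_tool([
  {"tx":0,"ty":0,"tz":8,"ax":0,"ay":0,"az":0,"claw":42},
  {"tx":0,"ty":0,"tz":8,"ax":0,"ay":0,"az":0,"claw":42},
  {"tx":0,"ty":0,"tz":8,"ax":0,"ay":0,"az":0,"claw":42},
])

```text
time_s: 13.93
tcp_pos: [0.5029, 0.247, 0.0789]
ee_rot: [[-0.857, 0.515, -0.0], [0.515, 0.857, -0.001], [-0.0, -0.001, -1.0]]
wrist_force: [-0.2, 0.3, -0.1]
gripper_width: 0.592
gripper_force: 30.0
```

```bash
python3 -c "
from h import *
go(('L',.045))"
```

```text
t 13.93 tcp [0.5029 0.247  0.0789] yawY 59.0 tilt [-0.    -0.001] w 51.5 F [-0.2  0.3 -0.1] g 30.0
L 0.045 -> [-0.   0.6 33.9]
```

Call:
servo_tool([
  {"tx":0,"ty":0,"tz":8,"ax":0,"ay":0,"az":0,"claw":42},
  {"tx":0,"ty":0,"tz":16,"ax":0,"ay":0,"az":0,"claw":42},
  {"tx":0,"ty":0,"tz":24,"ax":0,"ay":0,"az":0,"claw":42},
  {"tx":0,"ty":0,"tz":30,"ax":0,"ay":0,"az":0,"claw":42},
  {"tx":0,"ty":0,"tz":32.5,"ax":0,"ay":0,"az":0,"claw":42},
  {"tx":0,"ty":0,"tz":33.5,"ax":0,"ay":0,"az":0,"claw":42},
  {"tx":0,"ty":0,"tz":33.5,"ax":0,"ay":0,"az":0,"claw":42},
])

```text
time_s: 14.52
tcp_pos: [0.5025, 0.2467, 0.0464]
ee_rot: [[-0.857, 0.515, -0.0], [0.515, 0.857, -0.001], [-0.0, -0.001, -1.0]]
wrist_force: [-3.0, -1.9, 8.0]
gripper_width: 0.591
gripper_force: 30.0
```

```bash
python3 -c "
from h import *
go(('L',.045),('L',.2),('ba',.2),('ba',.085))"
```

```text
t 14.52 tcp [0.5025 0.2467 0.0464] yawY 59.0 tilt [-0.    -0.001] w 51.4 F [-3.  -1.9  8. ] g 30.0
L 0.045 -> [-0.2  1.   1.4]
L 0.2 -> [  -0.3    0.8 -153.6]
ba 0.2 -> [-164.3   29.8 -153.6]
ba 0.085 -> [-164.2   29.9  -38.6]
```

Call:
servo_tool([
  {"tx":0,"ty":0,"tz":0,"ax":0,"ay":0,"az":0,"claw":70},
  {"tx":0,"ty":0,"tz":0,"ax":0,"ay":0,"az":0,"claw":70},
  {"tx":0,"ty":0,"tz":0,"ax":0,"ay":0,"az":0,"claw":70},
  {"tx":0,"ty":0,"tz":0,"ax":0,"ay":0,"az":0,"claw":70},
  {"tx":0,"ty":0,"tz":-20,"ax":0,"ay":0,"az":0,"claw":70},
  {"tx":0,"ty":0,"tz":-58,"ax":0,"ay":0,"az":0,"claw":70},
  {"tx":0,"ty":0,"tz":-97,"ax":0,"ay":0,"az":0.1,"claw":85},
  {"tx":0,"ty":0,"tz":-135,"ax":0,"ay":0,"az":0.22,"claw":85},
  {"tx":0,"ty":0,"tz":-154,"ax":0,"ay":0,"az":0.34,"claw":85},
  {"tx":-33,"ty":6,"tz":-154,"ax":0,"ay":0,"az":0.46,"claw":85},
  {"tx":-70,"ty":12,"tz":-154,"ax":0,"ay":0,"az":0.58,"claw":85},
  {"tx":-110,"ty":20,"tz":-154,"ax":0,"ay":0,"az":0.7,"claw":85},
])

```text
time_s: 15.52
tcp_pos: [0.6211, 0.1794, 0.1962]
ee_rot: [[-0.482, 0.876, -0.032], [0.873, 0.483, 0.074], [0.08, 0.008, -0.997]]
wrist_force: [0.5, 1.4, 0.9]
gripper_width: 0.974
gripper_force: 0.0
```

```bash
python3 -c "
from h import *
go(('ba',.2),('ba',.085)); print(sense()['joints'])"
```

```text
t 15.52 tcp [0.6211 0.1794 0.1962] yawY 28.9 tilt [-0.032  0.074] w 84.8 F [0.5 1.4 0.9] g 0.0
ba 0.2 -> [-10.4  37.1  -4.3]
ba 0.085 -> [-19.6  36.1 110.3]
[  28.13737384   25.51296972    3.82485993   -4.95629405  -67.98278629
 -177.40551218]
```

Joint 6 has run to its limit, so the tool tilted. I'll turn the other way and use the half-turn equivalent grasp, with tool y at about 193°.

Call:
servo_tool([
  {"tx":0,"ty":0,"tz":0,"ax":0,"ay":0,"az":-0.12,"claw":85},
  {"tx":0,"ty":0,"tz":0,"ax":0,"ay":0,"az":-0.24,"claw":85},
  {"tx":0,"ty":0,"tz":0,"ax":0,"ay":0,"az":-0.36,"claw":85},
  {"tx":0,"ty":0,"tz":0,"ax":0,"ay":0,"az":-0.48,"claw":85},
  {"tx":0,"ty":0,"tz":0,"ax":0,"ay":0,"az":-0.6,"claw":85},
  {"tx":0,"ty":0,"tz":0,"ax":0,"ay":0,"az":-0.72,"claw":85},
  {"tx":0,"ty":0,"tz":0,"ax":0,"ay":0,"az":-0.84,"claw":85},
  {"tx":0,"ty":0,"tz":0,"ax":0,"ay":0,"az":-0.96,"claw":85},
  {"tx":0,"ty":0,"tz":0,"ax":0,"ay":0,"az":-1.08,"claw":85},
  {"tx":0,"ty":0,"tz":0,"ax":0,"ay":0,"az":-1.2,"claw":85},
  {"tx":0,"ty":0,"tz":0,"ax":0,"ay":0,"az":-1.32,"claw":85},
  {"tx":0,"ty":0,"tz":0,"ax":0,"ay":0,"az":-1.44,"claw":85},
])

```text
time_s: 16.52
tcp_pos: [0.62, 0.1799, 0.1947]
ee_rot: [[-0.928, -0.371, -0.033], [-0.372, 0.925, 0.072], [0.004, 0.079, -0.997]]
wrist_force: [0.5, 0.2, -0.5]
gripper_width: 0.978
gripper_force: 0.0
```

```bash
python3 -c "
from h import *
go(('ba',.2)); print(sense()['joints'])
cv2.imwrite('pics/t2.png',capture('top'))"
```

```text
t 16.52 tcp [0.62   0.1799 0.1947] yawY 111.8 tilt [-0.033  0.072] w 85.0 F [ 0.5  0.2 -0.5] g 0.0
ba 0.2 -> [-38.9  -6.5  -6. ]
[ 28.24651673  25.5517755    3.64007435  -4.8995537  -67.9003828
 -94.55977419]
```

View pics/t2.png

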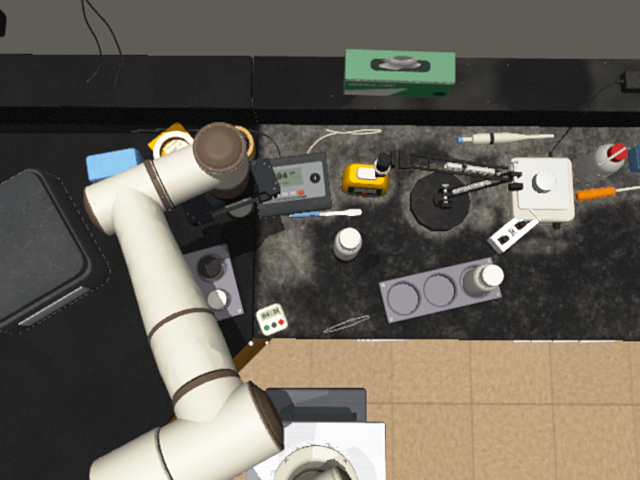

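Both jars show in the jar holder and the bottles are still standing. I'll fix the tilt and the yaw together.

```bash
cat >> h.py <<'E'
from scipy.spatial.transform import Rotation as Ro
def rot(yaw):
    R=np.array(sense()["ee_rot"]); c,s=np.cos(np.radians(yaw)),np.sin(np.radians(yaw))
    y=np.array([c,s,0]); z=np.array([0,0,-1]); T=np.c_[np.cross(y,z),y,z]
    print("rotvec",np.round(Ro.from_matrix(R.T@T).as_rotvec(),3))
E
python3 -c "
from h import *
go(('ba',.21)); rot(193)"
```

```text
t 16.57 tcp [0.62   0.1798 0.1947] yawY 112.1 tilt [-0.033  0.072] w 85.1 F [-0.3 -0.3  0.4] g 0.0
ba 0.21 -> [-38.8  -5.8 -15.9]
rotvec [ 0.068  0.053 -1.412]
```

Call:
servo_tool([
  {"tx":-8,"ty":-1,"tz":-16,"ax":0.068,"ay":0.053,"az":-1.412,"claw":85},
  {"tx":-16,"ty":-3,"tz":-16,"ax":0.068,"ay":0.053,"az":-1.412,"claw":85},
  {"tx":-24,"ty":-4,"tz":-16,"ax":0.068,"ay":0.053,"az":-1.412,"claw":85},
  {"tx":-32,"ty":-5,"tz":-16,"ax":0.068,"ay":0.053,"az":-1.412,"claw":85},
  {"tx":-39,"ty":-6,"tz":-16,"ax":0.068,"ay":0.053,"az":-1.412,"claw":85},
  {"tx":-39,"ty":-6,"tz":-16,"ax":0.068,"ay":0.053,"az":-1.412,"claw":85},
  {"tx":-39,"ty":-6,"tz":-16,"ax":0.068,"ay":0.053,"az":-1.412,"claw":85},
  {"tx":-39,"ty":-6,"tz":-16,"ax":0.068,"ay":0.053,"az":-1.412,"claw":85},
  {"tx":-39,"ty":-6,"tz":-16,"ax":0.068,"ay":0.053,"az":-1.412,"claw":85},
  {"tx":-39,"ty":-6,"tz":-16,"ax":0.068,"ay":0.053,"az":-1.412,"claw":85},
  {"tx":-39,"ty":-6,"tz":-16,"ax":0.068,"ay":0.053,"az":-1.412,"claw":85},
  {"tx":-39,"ty":-6,"tz":-16,"ax":0.068,"ay":0.053,"az":-1.412,"claw":85},
])

```text
time_s: 17.57
tcp_pos: [0.6589, 0.1876, 0.21]
ee_rot: [[0.218, -0.976, -0.001], [-0.976, -0.218, -0.001], [0.0, 0.001, -1.0]]
wrist_force: [-0.1, 0.7, 0.5]
gripper_width: 0.978
gripper_force: 0.0
```

```bash
python3 -c "
from h import *
go(('ba',.21),('ba',.085)); rot(193)"
```

```text
t 17.57 tcp [0.6589 0.1876 0.21  ] yawY -167.4 tilt [-0.001 -0.001] w 85.1 F [-0.1  0.7  0.5] g 0.0
ba 0.21 -> [-0.3  0.1 -0. ]
ba 0.085 -> [ -0.4  -0.  125. ]
rotvec [ 0.001 -0.    -0.007]
```

Call:
servo_tool([
  {"tx":-0.4,"ty":0,"tz":30,"ax":0,"ay":0,"az":0,"claw":85},
  {"tx":-0.4,"ty":0,"tz":60,"ax":0,"ay":0,"az":0,"claw":85},
  {"tx":-0.4,"ty":0,"tz":90,"ax":0,"ay":0,"az":0,"claw":85},
  {"tx":-0.4,"ty":0,"tz":114,"ax":0,"ay":0,"az":0,"claw":85},
  {"tx":-0.4,"ty":0,"tz":122,"ax":0,"ay":0,"az":0,"claw":85},
  {"tx":-0.4,"ty":0,"tz":122,"ax":0,"ay":0,"az":0,"claw":70},
  {"tx":-0.4,"ty":0,"tz":122,"ax":0,"ay":0,"az":0,"claw":50},
  {"tx":-0.4,"ty":0,"tz":122,"ax":0,"ay":0,"az":0,"claw":50},
  {"tx":-0.4,"ty":0,"tz":122,"ax":0,"ay":0,"az":0,"claw":50},
  {"tx":-0.4,"ty":0,"tz":122,"ax":0,"ay":0,"az":0,"claw":50},
  {"tx":-0.4,"ty":0,"tz":122,"ax":0,"ay":0,"az":0,"claw":50},
  {"tx":-0.4,"ty":0,"tz":122,"ax":0,"ay":0,"az":0,"claw":50},
])

```text
time_s: 18.57
tcp_pos: [0.6599, 0.1882, 0.0904]
ee_rot: [[0.216, -0.976, 0.003], [-0.976, -0.216, 0.001], [-0.0, -0.003, -1.0]]
wrist_force: [-0.1, 1.0, 4.4]
gripper_width: 0.671
gripper_force: 30.0
```

```bash
python3 -c "
from h import *
go(('bplus',.27),((.47,.05),.27)); rot(193)"
```

```text
t 18.57 tcp [0.6599 0.1882 0.0904] yawY -167.5 tilt [0.003 0.001] w 58.4 F [-0.1  1.   4.4] g 30.0
bplus 0.27 -> [ 335.1  304.5 -180.5]
(0.47, 0.05) 0.27 -> [  93.8  214.8 -180.2]
rotvec [-0.003  0.    -0.009]
```

The opening reads 58.4 mm, under the 61 mm body, so the pads are on the tapering shoulder. I'll open and regrip about 7 mm lower.

Call:
servo_tool([
  {"tx":0,"ty":0,"tz":0,"ax":0,"ay":0,"az":0,"claw":82},
  {"tx":0,"ty":0,"tz":0,"ax":0,"ay":0,"az":0,"claw":82},
  {"tx":0,"ty":0,"tz":0,"ax":0,"ay":0,"az":0,"claw":82},
  {"tx":0,"ty":0,"tz":7,"ax":0,"ay":0,"az":0,"claw":82},
  {"tx":0,"ty":0,"tz":7.5,"ax":0,"ay":0,"az":0,"claw":82},
  {"tx":0,"ty":0,"tz":7.5,"ax":0,"ay":0,"az":0,"claw":50},
  {"tx":0,"ty":0,"tz":7.5,"ax":0,"ay":0,"az":0,"claw":50},
  {"tx":0,"ty":0,"tz":7.5,"ax":0,"ay":0,"az":0,"claw":50},
  {"tx":0,"ty":0,"tz":7.5,"ax":0,"ay":0,"az":0,"claw":50},
  {"tx":0,"ty":0,"tz":7.5,"ax":0,"ay":0,"az":0,"claw":50},
  {"tx":0,"ty":0,"tz":7.5,"ax":0,"ay":0,"az":0,"claw":50},
])

```text
time_s: 19.48
tcp_pos: [0.6591, 0.1879, 0.0812]
ee_rot: [[0.216, -0.976, 0.0], [-0.976, -0.216, 0.0], [-0.0, -0.0, -1.0]]
wrist_force: [0.6, -0.8, 0.4]
gripper_width: 0.678
gripper_force: 30.0
```

```bash
python3 -c "
from h import *
go(('bplus',.26),((.47,.05),.26)); rot(193)"
```

```text
t 19.48 tcp [0.6591 0.1879 0.0812] yawY -167.5 tilt [0. 0.] w 58.9 F [ 0.6 -0.8  0.4] g 30.0
bplus 0.26 -> [ 335.1  304.  -178.8]
(0.47, 0.05) 0.26 -> [  93.8  214.4 -178.8]
rotvec [-0.     0.    -0.009]
```

Call:
servo_tool([
  {"tx":0,"ty":0,"tz":-8,"ax":0,"ay":0,"az":0,"claw":50},
  {"tx":0,"ty":0,"tz":-25,"ax":0,"ay":0,"az":0,"claw":50},
  {"tx":0,"ty":0,"tz":-50,"ax":0,"ay":0,"az":0,"claw":50},
  {"tx":0,"ty":0,"tz":-78,"ax":0,"ay":0,"az":0,"claw":50},
  {"tx":0,"ty":0,"tz":-106,"ax":0,"ay":0,"az":0,"claw":50},
  {"tx":0,"ty":0,"tz":-134,"ax":0,"ay":0,"az":0,"claw":50},
  {"tx":3,"ty":7,"tz":-156,"ax":0,"ay":0,"az":0,"claw":50},
  {"tx":11,"ty":25,"tz":-170,"ax":0,"ay":0,"az":0,"claw":50},
  {"tx":23,"ty":53,"tz":-179,"ax":0,"ay":0,"az":0,"claw":50},
  {"tx":36,"ty":82,"tz":-179,"ax":0,"ay":0,"az":0,"claw":50},
  {"tx":50,"ty":113,"tz":-179,"ax":0,"ay":0,"az":0,"claw":50},
  {"tx":64,"ty":145,"tz":-179,"ax":0,"ay":0,"az":0,"claw":50},
])

```text
time_s: 20.48
tcp_pos: [0.5296, 0.0932, 0.2603]
ee_rot: [[0.216, -0.976, -0.001], [-0.976, -0.216, 0.0], [-0.0, 0.001, -1.0]]
wrist_force: [-0.3, -0.1, -1.0]
gripper_width: 0.68
gripper_force: 30.0
```

```bash
python3 -c "
from h import *
go(('bplus',.26)); print(sense()['joints'])"
```

```text
t 20.48 tcp [0.5296 0.0932 0.2603] yawY -167.5 tilt [-0.001  0.   ] w 59.1 F [-0.3 -0.1 -1. ] g 30.0
bplus 0.26 -> [270.6 157.1   0.4]
[ 2.72529017e+01  1.20611559e+01 -8.21254616e+00 -2.74421155e-02
 -6.97656992e+01 -1.47778299e+01]
```

Call:
servo_tool([
  {"tx":28,"ty":16,"tz":0,"ax":0,"ay":0,"az":0,"claw":50},
  {"tx":56,"ty":33,"tz":0,"ax":0,"ay":0,"az":0,"claw":50},
  {"tx":85,"ty":50,"tz":0,"ax":0,"ay":0,"az":0,"claw":50},
  {"tx":114,"ty":67,"tz":0,"ax":0,"ay":0,"az":0,"claw":50},
  {"tx":143,"ty":84,"tz":0,"ax":0,"ay":0,"az":0,"claw":50},
  {"tx":172,"ty":101,"tz":0,"ax":0,"ay":0,"az":0,"claw":50},
  {"tx":200,"ty":117,"tz":0,"ax":0,"ay":0,"az":0,"claw":50},
  {"tx":226,"ty":132,"tz":0,"ax":0,"ay":0,"az":0,"claw":50},
  {"tx":250,"ty":146,"tz":5,"ax":0,"ay":0,"az":0,"claw":50},
  {"tx":264,"ty":155,"tz":25,"ax":0,"ay":0,"az":0,"claw":50},
  {"tx":271,"ty":158,"tz":55,"ax":0,"ay":0,"az":0,"claw":50},
  {"tx":271,"ty":158,"tz":85,"ax":0,"ay":0,"az":0,"claw":50},
])

```text
time_s: 21.48
tcp_pos: [0.435, -0.2062, 0.1755]
ee_rot: [[0.213, -0.977, 0.003], [-0.977, -0.213, -0.0], [0.001, -0.002, -1.0]]
wrist_force: [0.6, 0.3, -2.3]
gripper_width: 0.683
gripper_force: 29.9
```

Call:
servo_tool([
  {"tx":0,"ty":0,"tz":25,"ax":0,"ay":0,"az":0,"claw":50},
  {"tx":0,"ty":0,"tz":40,"ax":0,"ay":0,"az":0,"claw":50},
  {"tx":0,"ty":0,"tz":40,"ax":0,"ay":0,"az":0,"claw":50},
  {"tx":0,"ty":0,"tz":40,"ax":0,"ay":0,"az":0,"claw":50},
])

```text
time_s: 21.82
tcp_pos: [0.4351, -0.2047, 0.1353]
ee_rot: [[0.216, -0.976, -0.002], [-0.976, -0.216, -0.0], [-0.0, 0.002, -1.0]]
wrist_force: [0.4, 0.2, -1.8]
gripper_width: 0.676
gripper_force: 30.0
```

```bash
python3 -c "
from h import *
go(('bplus',.089)); rot(193)"
```

```text
t 21.82 tcp [ 0.4351 -0.2047  0.1353] yawY -167.5 tilt [-0.002 -0.   ] w 58.8 F [ 0.4  0.2 -1.8] g 30.0
bplus 0.089 -> [ 0.1  0.4 46.3]
rotvec [ 0.002  0.    -0.009]
```

Call:
servo_tool([
  {"tx":0,"ty":0.4,"tz":10,"ax":0,"ay":0,"az":0,"claw":50},
  {"tx":0,"ty":0.4,"tz":22,"ax":0,"ay":0,"az":0,"claw":50},
  {"tx":0,"ty":0.4,"tz":32,"ax":0,"ay":0,"az":0,"claw":50},
  {"tx":0,"ty":0.4,"tz":40,"ax":0,"ay":0,"az":0,"claw":50},
  {"tx":0,"ty":0.4,"tz":44,"ax":0,"ay":0,"az":0,"claw":50},
  {"tx":0,"ty":0.4,"tz":46,"ax":0,"ay":0,"az":0,"claw":50},
  {"tx":0,"ty":0.4,"tz":46,"ax":0,"ay":0,"az":0,"claw":50},
  {"tx":0,"ty":0.4,"tz":46,"ax":0,"ay":0,"az":0,"claw":50},
])

```text
time_s: 22.48
tcp_pos: [0.4355, -0.2048, 0.0899]
ee_rot: [[0.216, -0.976, 0.001], [-0.976, -0.216, -0.0], [0.001, -0.001, -1.0]]
wrist_force: [0.5, -0.3, -1.1]
gripper_width: 0.682
gripper_force: 30.0
```

```bash
python3 -c "
from h import *
go(('bplus',.22),('bb',.22))"
```

```text
t 22.48 tcp [ 0.4355 -0.2048  0.0899] yawY -167.5 tilt [ 0.001 -0.   ] w 59.4 F [ 0.5 -0.3 -1.1] g 30.0
bplus 0.22 -> [  -0.     0.8 -130.1]
bb 0.22 -> [-103.5 -146.3 -130.1]
```

Call:
servo_tool([
  {"tx":0,"ty":0,"tz":1,"ax":0,"ay":0,"az":0,"claw":50},
  {"tx":0,"ty":0,"tz":1,"ax":0,"ay":0,"az":0,"claw":50},
  {"tx":0,"ty":0,"tz":1,"ax":0,"ay":0,"az":0,"claw":82},
  {"tx":0,"ty":0,"tz":1,"ax":0,"ay":0,"az":0,"claw":82},
  {"tx":0,"ty":0,"tz":1,"ax":0,"ay":0,"az":0,"claw":82},
  {"tx":0,"ty":0,"tz":1,"ax":0,"ay":0,"az":0,"claw":82},
  {"tx":0,"ty":0,"tz":-20,"ax":0,"ay":0,"az":0,"claw":82},
  {"tx":0,"ty":0,"tz":-50,"ax":0,"ay":0,"az":0,"claw":82},
  {"tx":0,"ty":0,"tz":-90,"ax":0,"ay":0,"az":0,"claw":82},
  {"tx":0,"ty":0,"tz":-130,"ax":0,"ay":0,"az":0,"claw":85},
])

```text
time_s: 23.32
tcp_pos: [0.4341, -0.2046, 0.2201]
ee_rot: [[0.216, -0.976, -0.003], [-0.976, -0.216, 0.0], [-0.001, 0.003, -1.0]]
wrist_force: [2.0, -0.0, -0.5]
gripper_width: 0.956
gripper_force: 0.0
```

Call:
servo_tool([
  {"tx":0,"ty":0,"tz":0,"ax":0,"ay":0,"az":-0.12,"claw":85},
  {"tx":0,"ty":0,"tz":0,"ax":0,"ay":0,"az":-0.24,"claw":85},
  {"tx":-15,"ty":-21,"tz":0,"ax":0,"ay":0,"az":-0.36,"claw":85},
  {"tx":-32,"ty":-45,"tz":0,"ax":0,"ay":0,"az":-0.48,"claw":85},
  {"tx":-50,"ty":-70,"tz":0,"ax":0,"ay":0,"az":-0.6,"claw":85},
  {"tx":-68,"ty":-96,"tz":0,"ax":0,"ay":0,"az":-0.7,"claw":85},
  {"tx":-86,"ty":-122,"tz":0,"ax":0,"ay":0,"az":-0.8,"claw":85},
  {"tx":-103.5,"ty":-146,"tz":0,"ax":0,"ay":0,"az":-0.8,"claw":85},
  {"tx":-103.5,"ty":-146,"tz":0,"ax":0,"ay":0,"az":-0.8,"claw":85},
  {"tx":-103.5,"ty":-146,"tz":0,"ax":0,"ay":0,"az":-0.8,"claw":85},
])

```text
time_s: 24.15
tcp_pos: [0.5556, -0.0711, 0.2183]
ee_rot: [[0.852, -0.524, -0.002], [-0.524, -0.852, -0.0], [-0.002, 0.001, -1.0]]
wrist_force: [0.7, -0.7, 0.4]
gripper_width: 0.979
gripper_force: 0.0
```

```bash
python3 -c "
from h import *
go(('bb',.082)); rot(239)
im=capture('top');cv2.imwrite('pics/t3.png',im)
print(recognise('bottle_a','top') and [(round(d['confidence'],2),np.round(w('top',d['xyz']),3).tolist()) for d in recognise('bottle_a','top')])"
```

```text
t 24.15 tcp [ 0.5556 -0.0711  0.2183] yawY -121.6 tilt [-0.002 -0.   ] w 85.2 F [ 0.7 -0.7  0.4] g 0.0
bb 0.082 -> [  1.    0.5 136.3]
rotvec [ 0.001  0.002 -0.01 ]
[(0.68, [0.533, -0.063, 0.109])]
```

View pics/t3.png

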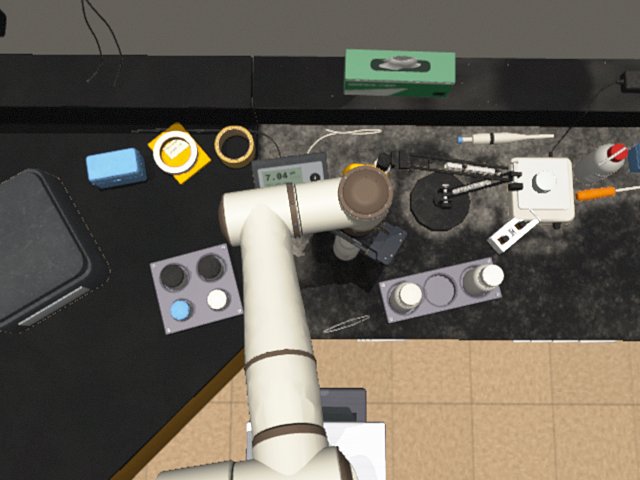

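All four jars stand in the jar holder, and bottle_a is in its hole at about (407,297). The wrist camera faces the boom side, so I'll back off and take the half-turn grasp (tool y near 60°), with the camera towards the robot.

Call:
servo_tool([
  {"tx":-26,"ty":16,"tz":0,"ax":0,"ay":0,"az":0,"claw":85},
  {"tx":-51,"ty":31,"tz":0,"ax":0,"ay":0,"az":0.12,"claw":85},
  {"tx":-51,"ty":31,"tz":0,"ax":0,"ay":0,"az":0.24,"claw":85},
  {"tx":-51,"ty":31,"tz":0,"ax":0,"ay":0,"az":0.36,"claw":85},
  {"tx":-51,"ty":31,"tz":0,"ax":0,"ay":0,"az":0.48,"claw":85},
  {"tx":-51,"ty":31,"tz":0,"ax":0,"ay":0,"az":0.6,"claw":85},
  {"tx":-51,"ty":31,"tz":0,"ax":0,"ay":0,"az":0.72,"claw":85},
  {"tx":-51,"ty":31,"tz":0,"ax":0,"ay":0,"az":0.84,"claw":85},
  {"tx":-51,"ty":31,"tz":0,"ax":0,"ay":0,"az":0.96,"claw":85},
  {"tx":-51,"ty":31,"tz":0,"ax":0,"ay":0,"az":1.08,"claw":85},
  {"tx":-51,"ty":31,"tz":0,"ax":0,"ay":0,"az":1.2,"claw":85},
  {"tx":-51,"ty":31,"tz":0,"ax":0,"ay":0,"az":1.32,"claw":85},
])

```text
time_s: 25.3
tcp_pos: [0.4947, -0.0728, 0.2195]
ee_rot: [[-0.305, -0.952, -0.0], [-0.952, 0.305, -0.0], [0.0, 0.0, -1.0]]
wrist_force: [0.0, 0.1, -0.3]
gripper_width: 0.977
gripper_force: 0.0
```

Call:
servo_tool([
  {"tx":0,"ty":0,"tz":0,"ax":0,"ay":0,"az":0.12,"claw":85},
  {"tx":0,"ty":0,"tz":0,"ax":0,"ay":0,"az":0.24,"claw":85},
  {"tx":0,"ty":0,"tz":0,"ax":0,"ay":0,"az":0.36,"claw":85},
  {"tx":0,"ty":0,"tz":0,"ax":0,"ay":0,"az":0.48,"claw":85},
  {"tx":0,"ty":0,"tz":0,"ax":0,"ay":0,"az":0.6,"claw":85},
  {"tx":0,"ty":0,"tz":0,"ax":0,"ay":0,"az":0.72,"claw":85},
  {"tx":0,"ty":0,"tz":0,"ax":0,"ay":0,"az":0.84,"claw":85},
  {"tx":0,"ty":0,"tz":0,"ax":0,"ay":0,"az":0.96,"claw":85},
  {"tx":0,"ty":0,"tz":0,"ax":0,"ay":0,"az":1.08,"claw":85},
  {"tx":0,"ty":0,"tz":0,"ax":0,"ay":0,"az":1.2,"claw":85},
  {"tx":0,"ty":0,"tz":0,"ax":0,"ay":0,"az":1.32,"claw":85},
  {"tx":0,"ty":0,"tz":0,"ax":0,"ay":0,"az":1.44,"claw":85},
])

```text
time_s: 26.3
tcp_pos: [0.4947, -0.0728, 0.2195]
ee_rot: [[-0.984, 0.179, -0.0], [0.179, 0.984, -0.0], [0.0, -0.0, -1.0]]
wrist_force: [-0.1, -1.2, 0.4]
gripper_width: 0.976
gripper_force: 0.0
```

```bash
python3 -c "
from h import *
go(('bb',.21)); rot(62); print(sense()['joints'])"
```

```text
t 26.3 tcp [ 0.4947 -0.0728  0.2195] yawY 79.7 tilt [-0. -0.] w 84.9 F [-0.1 -1.2  0.4] g 0.0
bb 0.21 -> [-60.1  11.6   9.5]
rotvec [-0.    -0.     0.309]
[ 1.02666014e+01  9.96612116e+00 -1.69611210e+01  5.67107618e-04
 -6.30788009e+01 -1.10549453e+02]
```

Call:
servo_tool([
  {"tx":-15,"ty":3,"tz":0,"ax":0,"ay":0,"az":0.12,"claw":85},
  {"tx":-32,"ty":6,"tz":0,"ax":0,"ay":0,"az":0.24,"claw":85},
  {"tx":-48,"ty":9,"tz":0,"ax":0,"ay":0,"az":0.31,"claw":85},
  {"tx":-60,"ty":11.6,"tz":0,"ax":0,"ay":0,"az":0.31,"claw":85},
  {"tx":-60,"ty":11.6,"tz":0,"ax":0,"ay":0,"az":0.31,"claw":85},
  {"tx":-60,"ty":11.6,"tz":0,"ax":0,"ay":0,"az":0.31,"claw":85},
])

```text
time_s: 26.8
tcp_pos: [0.556, -0.0714, 0.2189]
ee_rot: [[-0.886, 0.465, -0.001], [0.465, 0.886, -0.0], [0.001, -0.001, -1.0]]
wrist_force: [0.6, -0.1, -0.5]
gripper_width: 0.977
gripper_force: 0.0
```

```bash
python3 -c "
from h import *
go(('bb',.081))"
```

```text
t 26.8 tcp [ 0.556  -0.0714  0.2189] yawY 62.3 tilt [-0.001 -0.   ] w 85.0 F [ 0.6 -0.1 -0.5] g 0.0
bb 0.081 -> [ -0.4  -0.6 137.9]
```

Call:
servo_tool([
  {"tx":-0.4,"ty":-0.5,"tz":30,"ax":0,"ay":0,"az":0,"claw":85},
  {"tx":-0.4,"ty":-0.5,"tz":60,"ax":0,"ay":0,"az":0,"claw":85},
  {"tx":-0.4,"ty":-0.5,"tz":90,"ax":0,"ay":0,"az":0,"claw":85},
  {"tx":-0.4,"ty":-0.5,"tz":120,"ax":0,"ay":0,"az":0,"claw":85},
  {"tx":-0.4,"ty":-0.5,"tz":134,"ax":0,"ay":0,"az":0,"claw":85},
  {"tx":-0.4,"ty":-0.5,"tz":137,"ax":0,"ay":0,"az":0,"claw":75},
  {"tx":-0.4,"ty":-0.5,"tz":137,"ax":0,"ay":0,"az":0,"claw":50},
  {"tx":-0.4,"ty":-0.5,"tz":137,"ax":0,"ay":0,"az":0,"claw":50},
  {"tx":-0.4,"ty":-0.5,"tz":137,"ax":0,"ay":0,"az":0,"claw":50},
  {"tx":-0.4,"ty":-0.5,"tz":137,"ax":0,"ay":0,"az":0,"claw":50},
  {"tx":-0.4,"ty":-0.5,"tz":137,"ax":0,"ay":0,"az":0,"claw":50},
  {"tx":-0.4,"ty":-0.5,"tz":137,"ax":0,"ay":0,"az":0,"claw":50},
])

```text
time_s: 27.8
tcp_pos: [0.5578, -0.0711, 0.0838]
ee_rot: [[-0.887, 0.463, 0.003], [0.463, 0.887, -0.0], [-0.002, 0.001, -1.0]]
wrist_force: [-1.8, 0.1, 6.2]
gripper_width: 0.677
gripper_force: 30.0
```

```bash
python3 -c "
from h import *
go(((.46,-.072),.26),('bmid',.26))"
```

```text
t 27.8 tcp [ 0.5578 -0.0711  0.0838] yawY 62.4 tilt [ 0.003 -0.   ] w 58.9 F [-1.8  0.1  6.2] g 30.0
(0.46, -0.072) 0.26 -> [  85.9  -45.8 -176.4]
bmid 0.26 -> [ -10.5 -242.1 -176.4]
```

Call:
servo_tool([
  {"tx":0,"ty":0,"tz":-8,"ax":0,"ay":0,"az":0,"claw":50},
  {"tx":0,"ty":0,"tz":-25,"ax":0,"ay":0,"az":0,"claw":50},
  {"tx":0,"ty":0,"tz":-52,"ax":0,"ay":0,"az":0,"claw":50},
  {"tx":0,"ty":0,"tz":-82,"ax":0,"ay":0,"az":0,"claw":50},
  {"tx":0,"ty":0,"tz":-112,"ax":0,"ay":0,"az":0,"claw":50},
  {"tx":0,"ty":0,"tz":-142,"ax":0,"ay":0,"az":0,"claw":50},
  {"tx":10,"ty":-5,"tz":-166,"ax":0,"ay":0,"az":0,"claw":50},
  {"tx":28,"ty":-15,"tz":-178,"ax":0,"ay":0,"az":0,"claw":50},
  {"tx":52,"ty":-28,"tz":-178,"ax":0,"ay":0,"az":0,"claw":50},
  {"tx":70,"ty":-42,"tz":-178,"ax":0,"ay":0,"az":0,"claw":50},
  {"tx":68,"ty":-66,"tz":-178,"ax":0,"ay":0,"az":0,"claw":50},
  {"tx":57,"ty":-94,"tz":-178,"ax":0,"ay":0,"az":0,"claw":50},
])

```text
time_s: 28.8
tcp_pos: [0.4603, -0.1273, 0.2606]
ee_rot: [[-0.888, 0.46, -0.001], [0.46, 0.888, 0.001], [0.001, 0.001, -1.0]]
wrist_force: [-0.2, 0.2, -1.8]
gripper_width: 0.68
gripper_force: 30.0
```

Call:
servo_tool([
  {"tx":-12,"ty":-26,"tz":0,"ax":0,"ay":0,"az":0,"claw":50},
  {"tx":-26,"ty":-56,"tz":0,"ax":0,"ay":0,"az":0,"claw":50},
  {"tx":-40,"ty":-88,"tz":0,"ax":0,"ay":0,"az":0,"claw":50},
  {"tx":-53,"ty":-116,"tz":0,"ax":0,"ay":0,"az":0,"claw":50},
  {"tx":-63,"ty":-138,"tz":0,"ax":0,"ay":0,"az":0,"claw":50},
  {"tx":-68,"ty":-148,"tz":0,"ax":0,"ay":0,"az":0,"claw":50},
  {"tx":-68,"ty":-148,"tz":0,"ax":0,"ay":0,"az":0,"claw":50},
  {"tx":-68,"ty":-148,"tz":0,"ax":0,"ay":0,"az":0,"claw":50},
  {"tx":-68,"ty":-148,"tz":0,"ax":0,"ay":0,"az":0,"claw":50},
])

```text
time_s: 29.55
tcp_pos: [0.4542, -0.2899, 0.26]
ee_rot: [[-0.886, 0.463, -0.001], [0.463, 0.886, 0.001], [0.001, 0.0, -1.0]]
wrist_force: [0.8, 0.2, -1.4]
gripper_width: 0.678
gripper_force: 30.0
```

```bash
python3 -c "
from h import *
go(('bmid',.1),('bmid',.091))"
```

```text
t 29.55 tcp [ 0.4542 -0.2899  0.26  ] yawY 62.4 tilt [-0.001  0.001] w 59.0 F [ 0.8  0.2 -1.4] g 30.0
bmid 0.1 -> [ -0.9  -0.5 160. ]
bmid 0.091 -> [ -0.9  -0.5 169. ]
```

Call:
servo_tool([
  {"tx":-0.7,"ty":-0.4,"tz":15,"ax":0,"ay":0,"az":0,"claw":50},
  {"tx":-0.7,"ty":-0.4,"tz":40,"ax":0,"ay":0,"az":0,"claw":50},
  {"tx":-0.7,"ty":-0.4,"tz":65,"ax":0,"ay":0,"az":0,"claw":50},
  {"tx":-0.7,"ty":-0.4,"tz":90,"ax":0,"ay":0,"az":0,"claw":50},
  {"tx":-0.7,"ty":-0.4,"tz":112,"ax":0,"ay":0,"az":0,"claw":50},
  {"tx":-0.7,"ty":-0.4,"tz":128,"ax":0,"ay":0,"az":0,"claw":50},
  {"tx":-0.7,"ty":-0.4,"tz":142,"ax":0,"ay":0,"az":0,"claw":50},
  {"tx":-0.7,"ty":-0.4,"tz":154,"ax":0,"ay":0,"az":0,"claw":50},
  {"tx":-0.7,"ty":-0.4,"tz":163,"ax":0,"ay":0,"az":0,"claw":50},
  {"tx":-0.7,"ty":-0.4,"tz":167,"ax":0,"ay":0,"az":0,"claw":50},
  {"tx":-0.7,"ty":-0.4,"tz":168,"ax":0,"ay":0,"az":0,"claw":50},
  {"tx":-0.7,"ty":-0.4,"tz":168,"ax":0,"ay":0,"az":0,"claw":50},
])

```text
time_s: 30.55
tcp_pos: [0.4553, -0.2912, 0.0927]
ee_rot: [[-0.887, 0.462, 0.0], [0.462, 0.887, -0.0], [-0.0, -0.0, -1.0]]
wrist_force: [0.3, 0.3, -0.9]
gripper_width: 0.683
gripper_force: 30.0
```

```bash
python3 -c "
from h import *
go(('bmid',.091))"
```

```text
t 30.55 tcp [ 0.4553 -0.2912  0.0927] yawY 62.5 tilt [ 0. -0.] w 59.4 F [ 0.3  0.3 -0.9] g 30.0
bmid 0.091 -> [0.9 0.2 1.7]
```

Just above the floor: ease down 1.5 mm, release, raise and move clear.

Call:
servo_tool([
  {"tx":0,"ty":0,"tz":1.5,"ax":0,"ay":0,"az":0,"claw":50},
  {"tx":0,"ty":0,"tz":1.5,"ax":0,"ay":0,"az":0,"claw":50},
  {"tx":0,"ty":0,"tz":1.5,"ax":0,"ay":0,"az":0,"claw":80},
  {"tx":0,"ty":0,"tz":1.5,"ax":0,"ay":0,"az":0,"claw":80},
  {"tx":0,"ty":0,"tz":1.5,"ax":0,"ay":0,"az":0,"claw":80},
  {"tx":0,"ty":0,"tz":1.5,"ax":0,"ay":0,"az":0,"claw":80},
  {"tx":0,"ty":0,"tz":-20,"ax":0,"ay":0,"az":0,"claw":80},
  {"tx":0,"ty":0,"tz":-50,"ax":0,"ay":0,"az":0,"claw":80},
  {"tx":0,"ty":0,"tz":-85,"ax":0,"ay":0,"az":0,"claw":80},
  {"tx":0,"ty":0,"tz":-120,"ax":0,"ay":0,"az":0,"claw":80},
  {"tx":0,"ty":0,"tz":-150,"ax":0,"ay":0,"az":0,"claw":80},
  {"tx":0,"ty":0,"tz":-160,"ax":0,"ay":0,"az":0,"claw":80},
])

```text
time_s: 31.55
tcp_pos: [0.4568, -0.2926, 0.2579]
ee_rot: [[-0.886, 0.463, 0.008], [0.463, 0.886, -0.004], [-0.009, -0.0, -1.0]]
wrist_force: [0.7, -0.5, 0.9]
gripper_width: 0.921
gripper_force: 0.0
```

Call:
servo_tool([
  {"tx":-14,"ty":27,"tz":0,"ax":0,"ay":0,"az":0,"claw":80},
  {"tx":-10,"ty":65,"tz":0,"ax":0,"ay":0,"az":0,"claw":80},
  {"tx":10,"ty":100,"tz":0,"ax":0,"ay":0,"az":0,"claw":80},
  {"tx":30,"ty":135,"tz":0,"ax":0,"ay":0,"az":0,"claw":80},
  {"tx":50,"ty":170,"tz":0,"ax":0,"ay":0,"az":0,"claw":80},
  {"tx":70,"ty":205,"tz":0,"ax":0,"ay":0,"az":0,"claw":80},
  {"tx":90,"ty":235,"tz":0,"ax":0,"ay":0,"az":0,"claw":80},
  {"tx":90,"ty":235,"tz":0,"ax":0,"ay":0,"az":0,"claw":80},
  {"tx":90,"ty":235,"tz":0,"ax":0,"ay":0,"az":0,"claw":80},
  {"tx":90,"ty":235,"tz":0,"ax":0,"ay":0,"az":0,"claw":80},
])

```text
time_s: 32.38
tcp_pos: [0.4838, -0.0414, 0.2519]
ee_rot: [[-0.887, 0.463, -0.001], [0.463, 0.887, -0.0], [0.001, -0.001, -1.0]]
wrist_force: [0.8, -0.1, 0.4]
gripper_width: 0.917
gripper_force: 0.0
```

```bash
python3 - <<'E'
from h import *
go()
im=capture('top'); cv2.imwrite('pics/t4.png',im)
a=rect(im,.153,.38,.53,-.43,-.15,2)[:, :560]; b=rect(im,.062,.36,.53,.17,.39,2)
Ps=[]
for n,z,q,r in [("ba",.153,P['bplus'],.023),("bb",.153,P['bmid'],.023),("bk",.153,(.4763,-.3807),.023),("s1",.062,P['s1'],.022),("s2",.062,P['s2'],.022),("L",.074,P['L'],.026),("Lk",.074,(.4796,.3323),.026)]:
    o,p=circ(im,z,*q,r,win=.045); print(n,o.tolist(),"target",q); cv2.putText(p,n,(5,15),0,.5,(0,255,255)); cv2.drawMarker(p,(100,100),(0,255,0)); Ps.append(p)
Ps.append(cv2.resize(capture('side')[120:420,240:440],(200,200)))
cv2.imwrite('pics/c4.png',np.vstack([np.hstack(Ps[:4]),np.hstack(Ps[4:])]))
s=capture('side'); cv2.imwrite('pics/s4.png',s)
E
```

```text
t 32.38 tcp [ 0.4838 -0.0414  0.2519] yawY 62.4 tilt [-0.001 -0.   ] w 79.7 F [ 0.8 -0.1  0.4] g 0.0
ba [[0.43549999594688416, -0.2020999938249588, 0.023000000044703484]] target (0.4346, -0.2049)
bb [[0.4544000029563904, -0.2930000126361847, 0.022700000554323196]] target (0.4546, -0.2906)
bk [[0.476500004529953, -0.38089999556541443, 0.023000000044703484]] target (0.4763, -0.3807)
s1 [[0.42489999532699585, 0.22679999470710754, 0.019999999552965164]] target (0.4281, 0.2266)
s2 [[0.4032000005245209, 0.3111000061035156, 0.02290000021457672]] target (0.4045, 0.3113)
L [[0.4830999970436096, 0.2874000072479248, 0.026599999517202377]] target (0.5032, 0.2475)
Lk [[0.4778999984264374, 0.32690000534057617, 0.027899999171495438]] target (0.4796, 0.3323)
```

View pics/c4.png

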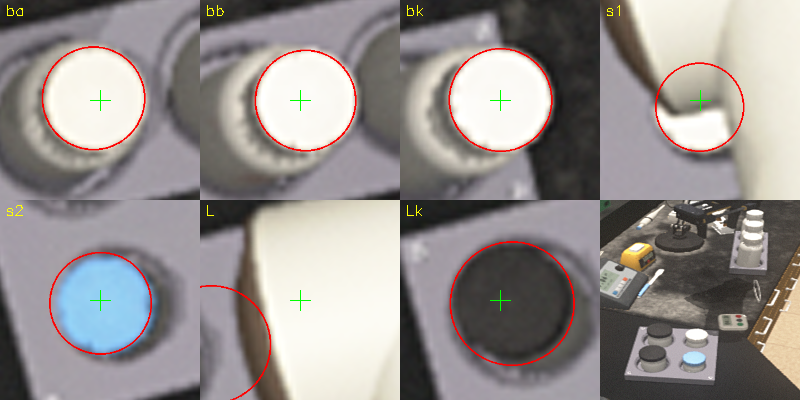

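View pics/s4.png

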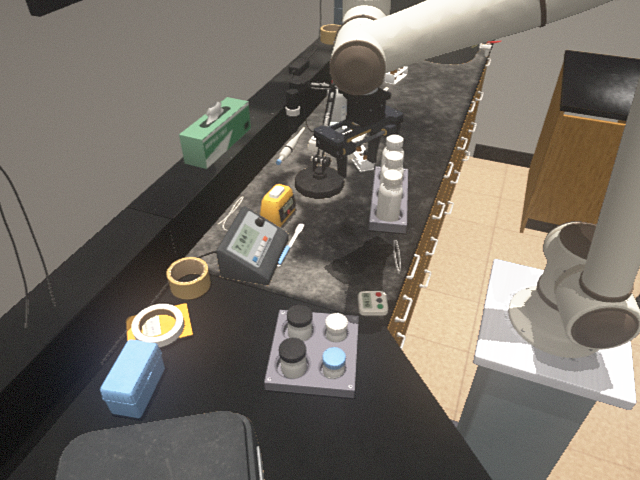

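The side view shows all four jars seated upright at about (299,322), (336,327), (292,357) and (333,360). The three bottles stand in a row at about (391,155–195). The top-view fits that aren't blocked by the arm lie within 4 mm of target. The s1 and L caps are partly hidden there, but the earlier view and the release poses confirm them. Handing in.

```bash
python3 -c "
from station import *
print(finish_job())"
```

```text
the job is handed in; nothing more can be done
None
```

All seven bottles and jars are in holes of their own size and looked upright in the final pictures; I handed the job in after about 32 s of robot time, and no verdict came back.

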